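# Change the batch in the slide-drying oven

## Task

Change the batch in the slide-drying oven: pull its door right down, stand the dry slide rack or racks that are in it on the cork mat, and lift every slide rack off the draining rail and stand it on the oven's wire shelf, all upright. Finally push the oven door back up, without slamming it, until it is fully shut. Leave the beaker, the bottle and the grey slide box where they are.

Things in the scene. Friction and masses are not known exactly. Their poses are not given: they have to be found in the camera images.
- oven_door (a joint): angle of the bottom-hinged glass door of the white bench oven (420 mm wide, 300 deep, 360 high, fixed): 0 shut and upright, grows as it comes down, stop at 1.5 rad (nearly level). The hinge is stiff and counterbalanced: the door stays where it is left; 3 to 10 N at its bar moves it
- door_handle (a point): middle of the door's round handle bar: 12 mm thick, 270 mm long, level, held by an arm at each end; axes as door_hinge. From the hinge it lies 51 mm out (-x) and 240 mm up the door (z). Panel: 18 mm thick, 200 mm high, 320 mm wide; the bar is 33 mm in front of it and 40 mm past its top edge. Bar 330 mm above the bench when shut (oven roof at 360 mm), 56 mm when down
- door_hinge (a point): middle of the hinge line at the foot of the door, in the plane of the oven's front, 90 mm above the bench. Axes turn with the door: y along the hinge; shut, x points into the oven and z up. The door comes down towards -x
- shelf_mid (a point): middle of the wire shelf's loading line, on the wires, 160 mm above the bench; x into the oven, y along the shelf, z up. The shelf is hooked to the door: it glides out 150 mm as the door goes down (this point then 82 mm before the oven's front) and back in. Three racks fit at y = -0.10, 0, +0.10 m, their x along this x. Usable area x -48 to 185, y +-147 mm in a rim 7 mm high; 130 mm headroom
- rail: draining rail over a drip tray, fixed: aluminium bar 370 mm long (its x), 42 mm wide, top 60 mm above the bench; tray 420 x 110 x 14 mm. Origin on the bench under its middle, z up. Three stations at x = -0.11, 0, +0.11 m, each with a sprung roller in either side of the bar; a rack's feet sit astride the bar under the rollers
- wet1: steel slide rack like the others, 80 mm (its x) x 84 mm, 90 mm high, 0.22 kg; origin at the centre of its underside, z up. Black grip strip on top, along x: 64 mm long, 10 thick, 14 high, centred 83 mm above the origin; basket and slides end at 54 mm. Starts astride the rail, along it: 10 to 17 N straight up frees it within 12 mm; feet clear the bar 25 mm up. None if absent
- wet2: steel slide rack like the others, 80 mm (its x) x 84 mm, 90 mm high, 0.22 kg; origin at the centre of its underside, z up. Black grip strip on top, along x: 64 mm long, 10 thick, 14 high, centred 83 mm above the origin; basket and slides end at 54 mm. Starts astride the rail, along it: 10 to 17 N straight up frees it within 12 mm; feet clear the bar 25 mm up. None if absent
- wet3: steel slide rack like the others, 80 mm (its x) x 84 mm, 90 mm high, 0.22 kg; origin at the centre of its underside, z up. Black grip strip on top, along x: 64 mm long, 10 thick, 14 high, centred 83 mm above the origin; basket and slides end at 54 mm. Starts astride the rail, along it: 10 to 17 N straight up frees it within 12 mm; feet clear the bar 25 mm up. None if absent
- dry1: steel slide rack like the others, 80 mm (its x) x 84 mm, 90 mm high, 0.22 kg; origin at the centre of its underside, z up. Black grip strip on top, along x: 64 mm long, 10 thick, 14 high, centred 83 mm above the origin; basket and slides end at 54 mm. Dry: starts on the oven shelf near the loading line, its x along the oven's depth. None if absent
- dry2: steel slide rack like the others, 80 mm (its x) x 84 mm, 90 mm high, 0.22 kg; origin at the centre of its underside, z up. Black grip strip on top, along x: 64 mm long, 10 thick, 14 high, centred 83 mm above the origin; basket and slides end at 54 mm. Dry: starts on the oven shelf near the loading line, its x along the oven's depth. None if absent
- mat: loose cork mat on the bench, 240 mm (its x) by 130 mm (its y), 8 mm thick, 0.8 kg; origin at the centre of its underside, z up. Two racks fit side by side (at x = -0.06 and +0.06 m)
- beaker: bystander: glass beaker, 70 mm across, 95 mm high; origin at the centre of its underside
- stain_bottle: bystander: amber bottle, 66 mm across, 150 mm high; origin at the centre of its underside
- slide_box: bystander: grey plastic slide box 100 x 85 x 34 mm; origin at the centre of its underside
Things that resemble listed ones, but are neither listed nor needed, are in the scene too. Leave any orange or red look-alike of the wet3 alone.

How it is judged (in metres and radians):
On the way, in this order (a step that is already met when the one before it is completed fails the run):
1. the oven door has been pulled right down (value of joint oven_door above 1.38 rad), for 0.2 s.
2. every rack from the rail stands upright on the oven's shelf and every dry rack stands upright on the cork mat (x of wet1 in the frame of shelf_mid between -0.03 and 0.15 m and y of wet1 in the frame of shelf_mid between -0.13 and 0.13 m and z of wet1 in the frame of shelf_mid between -0.012 and 0.012 m and angle between each of wet1, wet2, wet3, dry1, dry2's own z axis and vertical below 0.15 rad and linear speed of each of wet1, wet2, wet3, dry1, dry2 below 0.03 m/s and x of wet2 in the frame of shelf_mid between -0.03 and 0.15 m and y of wet2 in the frame of shelf_mid between -0.13 and 0.13 m and z of wet2 in the frame of shelf_mid between -0.012 and 0.012 m and x of wet3 in the frame of shelf_mid between -0.03 and 0.15 m and y of wet3 in the frame of shelf_mid between -0.13 and 0.13 m and z of wet3 in the frame of shelf_mid between -0.012 and 0.012 m and x of dry1 in the frame of mat between -0.105 and 0.105 m and y of dry1 in the frame of mat between -0.055 and 0.055 m and z of dry1 in the frame of mat between -0.004 and 0.02 m and x of dry2 in the frame of mat between -0.105 and 0.105 m and y of dry2 in the frame of mat between -0.055 and 0.055 m and z of dry2 in the frame of mat between -0.004 and 0.02 m), for 0.2 s.
At the end, for the whole second after the job is handed in: Door shut within 0.04 rad; each rail rack on the oven shelf (feet on the wires within 12 mm, centre 30 mm before to 150 mm behind the loading line, within 130 mm of its middle); each dry rack on the mat (centre within 105 by 55 mm of the mat's); all upright within 0.15 rad, at rest (0.03 m/s) (all of step 2 and value of joint oven_door below 0.04 rad); the robot touches nothing.
It fails at once if the oven door is slammed (still moving faster than 1.8 rad/s within the last 0.12 rad before shut) (value of joint oven_door below 0.12 rad and velocity of joint oven_door below -1.8 rad/s).
It fails at once if the beaker, the bottle or the slide box is moved more than 30 mm (distance of any of beaker, stain_bottle, slide_box from where it was at the start of the episode above 0.03 m).
Of wet1, wet2, wet3 only 2 to 3 are there at a start; the rules pass over those that are not, and their reading is None.
Of dry1, dry2 only 1 to 2 are there at a start; the rules pass over those that are not, and their reading is None.
At some moment in a run one of mat may be knocked a few centimetres aside while the robot is not near it.
Once in a run the grip may slacken for a moment while it holds something.
It also fails if it takes over 210 s, if anything falls off the work surface, if the arm or the gripper's body presses on something with over 40 N, if the wrist force passes 120 N, or if a joint passes its speed limit or range.

## Robot

A 6-joint arm with a two-finger parallel gripper is mounted at the origin on the work surface. World frame = base frame: x ahead of the robot, y to its left, z up, the work surface at z = 0. Lengths are in mm, angles in rad, forces in N, time in s.
With the tool pointing down it reaches from about 350 to 775 mm from the base axis. Payload 7.3 kg.
Tool frame: the origin (TCP) lies at the very end of the fingers, on their centre line; the grasp point (between the pads) lies 19 mm behind it; z points along the fingers, y is the line along which they close (so a half turn about z gives the same grasp; the last joint's range is limited). The gripper opens to 92 mm and grips with 3 to 60 N. Pads are 19 mm wide; open, the fingers measure 130 mm over their backs; the gripper's body (75 mm by 190 mm) begins 47 mm behind the grasp point.
Start: joints at [0.957, 0.342, 1.524, -0, 1.275, -0.146], TCP at [236.724, 468.622, 226.741] pointing down, gripper open.
Joint ranges: [-2.53, 2.53], [-0.77, 2.02], [0.04, 2.7], [-1, 4.14], [0.28, 2.66], [-3.11, 3.11]. Speed limits (rad/s): [2.57, 2.57, 3.14, 3.14, 3.14, 3.14].

## Interface

Orientations are given as [roll, pitch, yaw] about the fixed x, y, z axes, in that order (R = Rz(yaw) Ry(pitch) Rx(roll)).
In Python, from plant import get_obs, optics, ticket, finder gives the robot as it stands.
- The arm moves only by the tool send_rows, never from a script. Its arguments are lists of equal length, an entry for each row: "offset": the shift along the tool's x, y, z scaled (see below), a list of three; "delta_rot": the turn, a rotation vector about the tool's x, y, z scaled (see below), a list of three. In form: {"offset": [[dx, dy, dz], ...], "delta_rot": [[rx, ry, rz], ...]}. A call has 1 to 8 rows; each row is the pose to reach, as a shift and turn from the pose commanded when the call began, along the tool's axes at that moment, turning the shorter way round; what a row does not reach only later rows make up. The controller multiplies each number of a shift by 120 mm and each number of a turn by 360 degrees. A row lasts 1/8 s, in which the tool goes at most 62.5 mm and 10.7 degrees, less where a joint would pass 70% of its speed; a pose out of reach is approached as far as the arm can. A call with a number of a shift or a turn outside -1 to 1 is refused whole. A call with a gripper value outside its range is refused whole. "grip" is the opening, from 0 (shut) to 1 (fully open), set as the call begins (left out, the last holds). The fingers move at their own pace and stop on an object; the grip force is fixed at half the most. Time passes only in rows, so rows that repeat a pose let the fingers close. It gives the time, the measured TCP pose, the force, the opening and the grip force at its end, in the units of the state.
- get_obs(): the state, without advancing time (a new reading comes with each control period).
- optics.capture(name): name is "scene" or "side" or "wrist"; returns the picture (420x560x3 uint8, red, green, blue); there is no depth.
- optics.get_calibration(name): a dict with "fx", "fy", "cx", "cy" (pixels), "world_from_camera" (4x4, takes a point from camera to world coordinates). Camera axes: x right, y down, z forward; pixel columns grow to the right and rows downward; lengths in mm; the calibration is good to about 2 mm. A picture is of the moment at which its call begins: read the wrist's pose just before it. get_calibration takes no time and is no camera call; for the wrist camera it gives the pose at the moment of the call.
- ticket.close_job(): hands the job in; it is judged then, once.
Trained networks look in the newest picture that a camera, given by its name, has taken for a name from the list of things; names that differ only in an ending like _2 or _b are one class to them, and where a whole thing is asked for, a point or a joint stands for the part that bears it (a point fixed in the world has none). Each returns a list of dicts, best first, with "confidence" (0 to 1); they miss things now and then, are a little off and sometimes report something else, mostly with a low value. They report only what shows in the picture. A call takes as long as a camera call. They do not tell look-alikes from the thing itself.
- finder.boxes_of(target, camera): "box" ([left, top, right, bottom] in pixels, round what is visible of it).
- finder.silhouettes(target, camera): "region" (420x560 bool, what is visible of it) and "box" ([left, top, right, bottom] in pixels, round what is visible of it).
- finder.pinpoint(target, camera): "uv" ([column, row] in pixels: a listed point, or the origin of a listed thing).
The state is a dict: "time": time; "joint_positions": joint angles; "dq": joint speeds; "tau": joint torques, N m; "tool_pos": TCP position; "tcp_rot": TCP orientation; "contact_force": force on the tool from outside, world axes, zero at the start; "moment": the same for the moment, N m; "grip_width": finger opening in mm; "finger_force": force on a finger pad.
Only numpy, scipy, OpenCV 4.12 (cv2) and the standard library are available. Lean on these libraries where they do the work, as an engineer would, in place of code of your own. Each camera call takes 0.05 s, during which the arm holds its last target. There are 200 camera calls.

## Working session

There is one attempt and no reset: what is moved stays moved. The work goes in short steps, Python scripts to look and compute and a tool call to move; the robot and the scene stay as the last step left them, time stands still between calls to the robot, and variables do not carry over. Pictures are saved under pics/ and viewed, at most 14 in all, crops included, and the job is handed in when it is done.

Besides the shell and the picture viewer there is one more tool, called after ">>>" as name(argument=value, ...) on one line, values as JSON. send_rows: Moves the arm, as the interface text tells. Its arguments: {"type":"object","properties":{"offset":{"type":"array"},"delta_rot":{"type":"array"},"grip":{"type":"number"}},"required":["offset","delta_rot"]}

```bash
ls; mkdir -p pics; cat > h.py <<'E'
import numpy as np,cv2
from plant import get_obs, optics, ticket, finder
from scipy.spatial.transform import Rotation as R
def save(n,f):
    im=optics.capture(n); cv2.imwrite('pics/'+f,im[:,:,::-1]); return im
def ray(n,uv):
    c=optics.get_calibration(n); T=np.array(c["world_from_camera"])
    d=np.array([(uv[0]-c["cx"])/c["fx"],(uv[1]-c["cy"])/c["fy"],1.]); d=T[:3,:3]@d
    return T[:3,3],d/np.linalg.norm(d)
def atz(n,uv,z):
    o,d=ray(n,uv); return o+d*(z-o[2])/d[2]
def tri(rs):
    A=0;b=0
    for o,d in rs:
        P=np.eye(3)-np.outer(d,d); A=A+P; b=b+P@o
    return np.linalg.solve(A,b)
def proj(n,p):
    c=optics.get_calibration(n); T=np.linalg.inv(np.array(c["world_from_camera"]))
    q=T[:3,:3]@np.array(p)+T[:3,3]; return np.array([c["fx"]*q[0]/q[2]+c["cx"],c["fy"]*q[1]/q[2]+c["cy"]])
E
python3 - <<'E'
from h import *
np.set_printoptions(precision=1,suppress=True)
for n in("scene","side"):
    save(n,n+'0.png')
    print(n,np.array(optics.get_calibration(n)["world_from_camera"])[:3,3])
    for t in("door_handle","door_hinge","shelf_mid","rail","wet1","dry1","mat","beaker","stain_bottle","slide_box"):
        print(n,t,[(np.round(d["uv"]),round(d["confidence"],2)) for d in finder.pinpoint(t,n)])
o=get_obs();print(o["time"],o["tool_pos"],o["tcp_rot"])
E
python3 -c "
import cv2,numpy as np
a=cv2.imread('pics/scene0.png');b=cv2.imread('pics/side0.png')
"
```

```text
pics
scene [1583.8  615.  1216.9]
scene door_handle [(array([176., 145.]), 0.92)]
scene door_hinge [(array([174., 192.]), 0.71)]
scene shelf_mid []
scene rail [(array([330., 247.]), 0.91)]
scene wet1 [(array([313., 267.]), 0.94), (array([376., 304.]), 0.77), (array([378., 264.]), 0.65), (array([436., 281.]), 0.65), (array([398., 228.]), 0.62), (array([339., 221.]), 0.55)]
scene dry1 []
scene mat [(array([272., 227.]), 0.91)]
scene beaker [(array([215., 285.]), 0.88)]
scene stain_bottle []
scene slide_box [(array([247., 297.]), 0.91)]
side [ 132.4 1077.3 1160.5]
side door_handle [(array([332., 124.]), 0.69), (array([261., 193.]), 0.32)]
side door_hinge [(array([334., 168.]), 0.76)]
side shelf_mid [(array([284., 288.]), 0.44)]
side rail [(array([286., 289.]), 0.75)]
side wet1 [(array([234., 390.]), 0.84), (array([315., 295.]), 0.71), (array([213., 326.]), 0.66), (array([265., 335.]), 0.64), (array([256., 268.]), 0.62), (array([321., 363.]), 0.57)]
side dry1 []
side mat [(array([319., 247.]), 0.7)]
side beaker [(array([251., 215.]), 0.91)]
side stain_bottle [(array([260., 193.]), 0.59)]
side slide_box [(array([233., 234.]), 0.93)]
1.1 [236.7 468.6 226.7] [3.1 0.  2.7]
```

View pics/scene0.png

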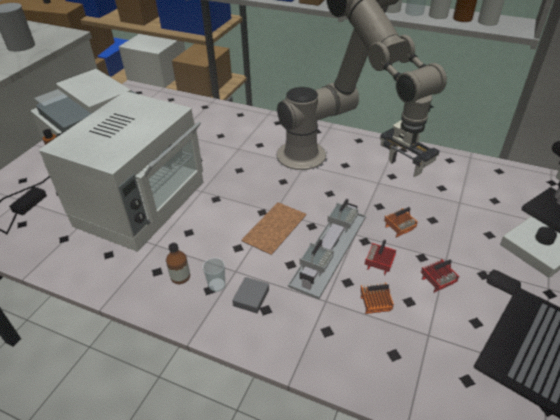

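View pics/side0.png

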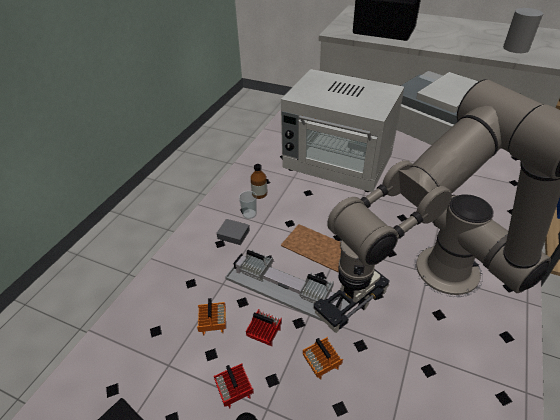

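The scene view shows the oven at (125,170) and the mat at (275,228). Grey racks stand on the rail at (345,212) and (313,262). Orange and red look-alikes lie loose at (376,298), (400,222), (378,257) and (440,275); I'll leave those alone. The wet racks are the grey steel ones astride the rail.

```bash
python3 - <<'E'
from h import *
np.set_printoptions(precision=1,suppress=True)
a=cv2.imread('pics/scene0.png');b=cv2.imread('pics/side0.png')
r=lambda im,x,y,w,h:cv2.resize(im[y:y+h,x:x+w],(400,300),interpolation=cv2.INTER_CUBIC)
cv2.imwrite('pics/c1.png',np.vstack([np.hstack([r(a,285,195,100,75+0) ,r(b,215,240,120,90)]),np.hstack([r(a,120,115,100,75),r(b,285,110,100,75)])]))
print('handle',tri([ray('scene',(176,145)),ray('side',(332,124))]))
print('hinge',tri([ray('scene',(174,192)),ray('side',(334,168))]))
print('mat',tri([ray('scene',(272,227)),ray('side',(319,247))]),atz('scene',(272,227),0))
print('rail',tri([ray('scene',(330,247)),ray('side',(286,289))]),atz('scene',(330,247),0),atz('side',(286,289),0))
print('bottle',atz('side',(260,193),0), 'beaker',atz('scene',(215,285),0),'box',atz('scene',(247,297),0))
# mat & rail orientation
for t in('mat','rail'):
  for n in('scene','side'):
    optics.capture(n)
    s=finder.silhouettes(t,n)
    if s:
        c,_=cv2.findContours(s[0]['region'].astype(np.uint8),0,2); c=max(c,key=cv2.contourArea)
        P=np.array([atz(n,p[0],8 if t=='mat' else 10)[:2] for p in c],np.float32)
        print(t,n,cv2.minAreaRect(P),[round(x['confidence'],2) for x in s])
# oven corners from scene: bar ends guess
E
```

```text
handle [ 527.  -238.4  328.8]
hinge [ 519.1 -293.1   95.2]
mat [452.9  66.1  -6.4] [458.1  68.1   0. ]
rail [485.  301.4  12.6] [472.3 296.5   0. ] [489.1 294.8   0. ]
bottle [ 789.6 -122.5    0. ] beaker [774.3   7.5   0. ] box [777.6 125.    0. ]
mat scene ((458.883544921875, 79.31940460205078), (132.96925354003906, 245.00074768066406), 80.83111572265625) [0.72]
mat side ((460.4057312011719, 77.66854858398438), (140.17459106445312, 240.67832946777344), 81.01703643798828) [0.82]
rail scene ((486.9215087890625, 297.8360900878906), (115.4221420288086, 431.29681396484375), 85.76239776611328) [0.62, 0.5]
rail side ((524.350341796875, 296.119384765625), (122.24531555175781, 367.3170471191406), 85.17781066894531) [0.9, 0.66]
```

View pics/c1.png

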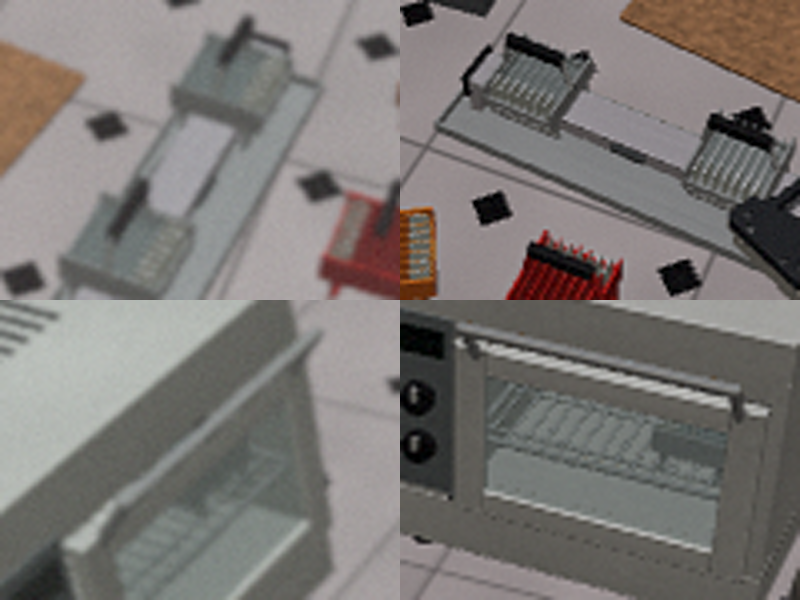

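The crops show two grey wet racks, on the end stations of the rail, with the middle station empty. The door bar runs from scene (147,166) to (200,124). A dry rack can be made out behind the glass at about side (354,145).

```bash
cat >> h.py <<'E'
def rot(lean,yaw,leandir=None):
    "tool down with tool-y (closing) at world angle yaw; lean: tilt so the body leans towards +tool-y0 direction"
    c=np.array([np.cos(yaw),np.sin(yaw),0]); z=np.array([0,0,-1.]); x=np.cross(c,z)
    M=np.column_stack([x,c,z])
    return R.from_matrix(M)*R.from_rotvec([lean,0,0])
def rel(p,Rt):
    "numbers for send_rows to reach pose (TCP p, Rotation Rt)"
    o=get_obs(); R0=R.from_euler('xyz',o["tcp_rot"])
    return np.round(R0.inv().apply(np.array(p)-np.array(o["tool_pos"]))/120,3),np.round((R0.inv()*Rt).as_rotvec()/2/np.pi,4)
E
python3 - <<'E'
from h import *
np.set_printoptions(precision=3,suppress=True)
for n,e in(('scene',[(147,166),(200,124)]),('side',[(301,118),(372,137)])):
    a,b=[atz(n,q,330) for q in e]; print(n,a,b,np.linalg.norm(a-b),np.degrees(np.arctan2(*(b-a)[1::-1])),(a+b)/2)
o=get_obs(); R0=R.from_euler('xyz',o["tcp_rot"]).as_matrix(); print(R0,o["tool_pos"])
C=np.array(optics.get_calibration('wrist')["world_from_camera"]); print(R0.T@(C[:3,3]-o["tool_pos"]),R0.T@C[:3,:3])
# roof outline of the oven
for n in('scene','side'):
    optics.capture(n)
    for t in('oven_door','door_handle'):
        s=finder.silhouettes(t,n); print(n,t,[(x['box'],round(x['confidence'],2)) for x in s])
        for x in s[:1]:
            c,_=cv2.findContours(x['region'].astype(np.uint8),0,2);c=max(c,key=cv2.contourArea)
            print(cv2.approxPolyDP(c,4,True)[:,0].tolist())
E
```

```text
scene [ 663.569 -254.641  330.   ] [ 390.461 -226.199  330.   ] 274.58508801186713 174.05450161510615 [ 527.015 -240.42   330.   ]
side [ 650.598 -238.856  330.   ] [ 366.23  -210.842  330.   ] 285.7440188148749 174.37366420893116 [ 508.414 -224.849  330.   ]
[[-0.893  0.451  0.   ]
 [ 0.451  0.893  0.   ]
 [ 0.     0.    -1.   ]] [236.719 468.61  226.73 ]
[  77.973   -0.177 -157.999] [[-0.001 -0.958 -0.287]
 [ 1.    -0.001  0.   ]
 [-0.    -0.287  0.958]]
scene oven_door [([137.5, 121.7, 203.2, 222.5], 0.92)]
[[199, 122], [137, 174], [147, 223], [201, 172]]
scene door_handle [([136.4, 125.7, 201.9, 222.0], 0.7)]
[[197, 124], [138, 173], [148, 222], [200, 173]]
side oven_door [([225.8, 252.3, 350.1, 319.0], 0.74), ([297.6, 115.0, 378.4, 177.7], 0.71)]
[[225, 277], [322, 320], [313, 303], [299, 295], [303, 279], [274, 268], [261, 281], [239, 270], [242, 253]]
side door_handle []
```

>>> send_rows(offset=[[0,0,-0.4],[0,0,-0.9],[0,0,-0.9]], delta_rot=[[0,0,-0.029],[0,0,-0.0583],[0,0,-0.0583]], grip=0.43)

```text
time: 2.17
tool_pos: [237.7, 470.1, 339.6]
tcp_rot: [3.133, 0.005, 3.041]
contact_force: [-0.0, -0.0, -0.7]
grip_width: 66.1
finger_force: 0.0
```

>>> send_rows(offset=[[-0.25,-0.47,-0.05],[-0.5,-0.937,-0.105],[-0.5,-0.937,-0.105]], delta_rot=[[0,0,0],[0,0,0],[0,0,0]])

```text
time: 2.55
tool_pos: [286.1, 347.9, 347.4]
tcp_rot: [-3.141, 0.001, 3.035]
contact_force: [-0.4, -0.3, 0.2]
grip_width: 40.6
finger_force: 0.0
```

>>> send_rows(offset=[[-0.25,-0.47,-0.05],[-0.5,-0.937,-0.105],[-0.5,-0.937,-0.105]], delta_rot=[[0,0,0],[0,0,0],[0,0,0]])

```text
time: 2.92
tool_pos: [334.5, 230.4, 359.8]
tcp_rot: [-3.141, 0.0, 3.034]
contact_force: [-0.3, 1.1, -0.1]
grip_width: 39.5
finger_force: 0.0
```

>>> send_rows(offset=[[-0.25,-0.47,-0.05],[-0.5,-0.937,-0.105],[-0.5,-0.937,-0.105]], delta_rot=[[0,0,0],[0,0,0],[0,0,0]])

```text
time: 3.3
tool_pos: [382.9, 112.9, 372.0]
tcp_rot: [-3.141, -0.0, 3.034]
contact_force: [-0.5, 0.8, -0.2]
grip_width: 39.6
finger_force: 0.0
```

>>> send_rows(offset=[[-0.25,-0.47,-0.05],[-0.5,-0.937,-0.105],[-0.5,-0.937,-0.105]], delta_rot=[[0,0,0],[0,0,0],[0,0,0]])

```text
time: 3.68
tool_pos: [431.1, -4.2, 384.1]
tcp_rot: [3.141, -0.001, 3.037]
contact_force: [-0.6, -0.2, -0.1]
grip_width: 39.7
finger_force: 0.0
```

>>> send_rows(offset=[[-0.25,-0.47,-0.05],[-0.5,-0.937,-0.105],[-0.5,-0.937,-0.105]], delta_rot=[[0,0,0],[0,0,0],[0,0,0]])

```text
time: 4.05
tool_pos: [479.6, -121.5, 396.2]
tcp_rot: [3.14, -0.002, 3.038]
contact_force: [0.1, 0.5, -0.1]
grip_width: 39.8
finger_force: 0.0
```

```bash
python3 - <<'E'
from h import *
np.set_printoptions(precision=3,suppress=True)
o=get_obs();print(o["time"],o["tool_pos"],o["tcp_rot"],o["grip_width"],np.round(o["joint_positions"],2))
save('wrist','w1.png')
for t in('door_handle','door_hinge'):
    for d in finder.pinpoint(t,'wrist'): print(t,d['uv'],d['confidence'],atz('wrist',d['uv'],330))
print(proj('wrist',(527,-238.5,330)),rel((527,-238.5,400),rot(0.15,np.radians(84.2))))
E
```

```text
4.05 [ 479.636 -121.478  396.213] [ 3.14  -0.002  3.038] 39.833150673745294 [-0.4   0.21  1.24  0.    1.69 -1.87]
door_hinge [164.8, 210.3] 0.86 [ 457.917 -199.071  330.   ]
[131.384 303.447] (array([-0.503, -0.953, -0.025]), array([ 0.024, -0.   ,  0.   ]))
```

View pics/w1.png

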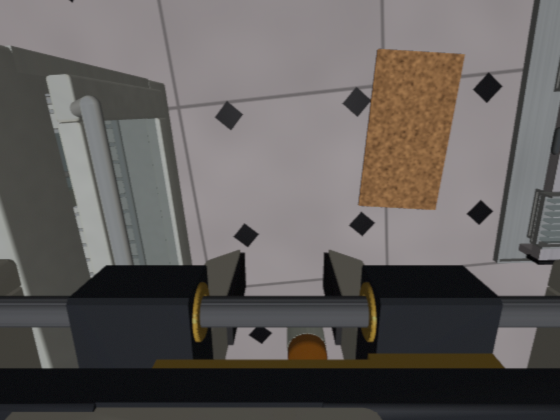

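The wrist view shows the bar from its end at (88,107) to (121,262) on the left, and the mat at upper right from (380,50) to (440,210).

```bash
python3 - <<'E'
from h import *
np.set_printoptions(precision=3,suppress=True)
a,b=atz('wrist',(87,107),330),atz('wrist',(121,262),330)
ang=np.arctan2(*(b-a)[1::-1]);print(a,b,np.degrees(ang)); u=(b-a)/np.linalg.norm(b-a)
print('mid by end+135',a+u*133)
M=[(374,48),(465,55),(438,211),(360,208)]
P=[atz('wrist',m,8) for m in M];print(P,np.mean(P,0))
im=cv2.imread('pics/w1.png');g=cv2.Canny(im,60,150)[110:260,70:140]
for l in (cv2.HoughLinesP(g,1,np.pi/360,30,minLineLength=60,maxLineGap=8) if True else []):
    x1,y1,x2,y2=l[0]; p,q=atz('wrist',(x1+70,y1+110),330),atz('wrist',(x2+70,y2+110),330); print(l[0]+[70,110,70,110],p[:2],q[:2],np.degrees(np.arctan2(*(q-p)[1::-1])))
E
```

```text
[ 386.079 -234.328  330.   ] [ 492.969 -238.225  330.   ] -2.088369486464373
mid by end+135 [ 518.99  -239.174  330.   ]
[array([326.354,  29.866,   8.   ]), array([349.227, 163.188,   8.   ]), array([586.863, 130.377,   8.   ]), array([568.447,   0.473,   8.   ])] [457.723  80.976   8.   ]
[100 111 130 259] [ 389.272 -226.784] [ 491.314 -231.237] -2.498518948426487
[104 122 133 259] [ 396.125 -225.954] [ 491.532 -229.093] -1.8843115073353514
[ 81 127 111 259] [ 397.684 -241.399] [ 489.935 -244.815] -2.120948083757411
[ 81 111 114 259] [ 388.065 -238.745] [ 490.153 -242.672] -2.2025655964014113
[118 120 139 227] [ 395.812 -216.766] [ 468.069 -219.42 ] -2.103906506078122
```

```bash
cat >> h.py <<'E'
def g(p,Rt,back=19):  # TCP for grasp point p
    return np.array(p)+back*Rt.as_matrix()[:,2]
E
python3 - <<'E'
from h import *
np.set_printoptions(precision=3,suppress=True)
Rt=rot(.15,np.radians(87)); t=g((515,-238.5,330),Rt)
print(t,rel(t+[0,0,75],Rt),rel(t,Rt),Rt.inv().apply([0,0,-75])/120)
E
```

```text
[ 514.851 -241.335  311.213] (array([-0.404, -0.987,  0.09 ]), array([ 0.024, -0.001, -0.007])) (array([-0.405, -0.987,  0.715]), array([ 0.024, -0.001, -0.007])) [-0.     0.093  0.618]
```

>>> send_rows(offset=[[-0.2,-0.5,0],[-0.404,-0.987,0.09],[-0.404,-0.987,0.09],[-0.404,-0.987,0.09],[-0.404,-0.987,0.09]], delta_rot=[[0.012,0,-0.004],[0.024,-0.001,-0.007],[0.024,-0.001,-0.007],[0.024,-0.001,-0.007],[0.024,-0.001,-0.007]])

```text
time: 4.82
tool_pos: [514.5, -241.9, 387.9]
tcp_rot: [-2.991, 0.004, 3.086]
contact_force: [0.2, -0.7, 0.1]
grip_width: 39.4
finger_force: 0.0
```

```bash
python3 - <<'E'
from h import *
np.set_printoptions(precision=3,suppress=True)
o=get_obs();print(o["time"],o["tool_pos"],o["tcp_rot"],o["grip_width"])
save('wrist','w2.png')
print(proj('wrist',(520,-238.7,330)),proj('wrist',(450,-236,330)))
E
```

```text
4.825 [ 514.513 -241.943  387.851] [-2.991  0.004  3.086] 39.37646891456734
[302.56  239.226] [302.24  132.641]
```

View pics/w2.png

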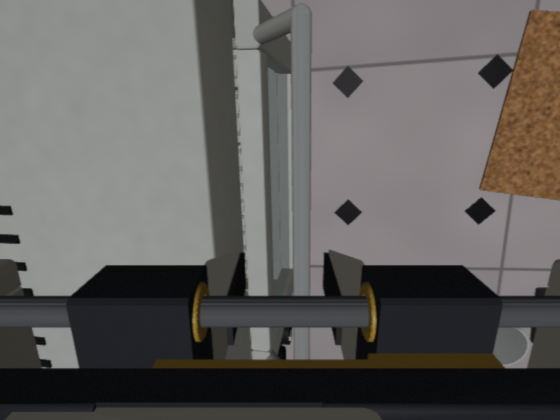

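The bar at column 302 is where I predicted it, centred between the fingers and parallel to them. Next I go down and grip it.

>>> send_rows(offset=[[0,0.02,0.15],[0,0.05,0.3],[0,0.07,0.45],[0,0.09,0.58],[0,0.1,0.63],[0,0.1,0.63]], delta_rot=[[0,0,0],[0,0,0],[0,0,0],[0,0,0],[0,0,0],[0,0,0]])

```text
time: 5.62
tool_pos: [514.7, -242.9, 310.7]
tcp_rot: [-2.991, 0.003, 3.085]
contact_force: [0.2, 0.4, 0.8]
grip_width: 39.3
finger_force: 0.0
```

>>> send_rows(offset=[[0,0,0],[0,0,0],[0,0,0],[0,0,0],[0,0,0]], delta_rot=[[0,0,0],[0,0,0],[0,0,0],[0,0,0],[0,0,0]], grip=0)

```text
time: 6.25
tool_pos: [514.9, -242.2, 310.5]
tcp_rot: [-2.993, 0.003, 3.085]
contact_force: [-0.2, 5.5, 0.9]
grip_width: 10.5
finger_force: 30.0
```

```bash
cat >> h.py <<'E'
def arc(ths,hx,hy,yawout,leans,r=(51,240),zh=90):
    "grasp TCP poses for door angles; hinge point hx,hy below bar station"
    u=np.array([np.cos(yawout),np.sin(yawout)]); out=[]
    for t,l in zip(ths,leans):
        d=r[0]*np.cos(t)+r[1]*np.sin(t); z=zh+r[1]*np.cos(t)-r[0]*np.sin(t)
        Rt=rot(l,yawout); p=np.array([hx+u[0]*d,hy+u[1]*d,z]); out.append((g(p,Rt),Rt))
    return out
E
python3 - <<'E'
from h import *
np.set_printoptions(precision=3,suppress=True)
o=get_obs();print(o["time"],o["tool_pos"],o["tcp_rot"],o["grip_width"],o["finger_force"],o["contact_force"])
Rm=R.from_euler('xyz',o["tcp_rot"]); p=np.array(o["tool_pos"])-19*Rm.as_matrix()[:,2]; print('grasp',p)
y=np.radians(87); u=np.array([np.cos(y),np.sin(y)]); h=p[:2]-51*u; print('hinge',h)
th=np.arange(0,1.51,.1875/2); L=.15+ (0.5-.15)*th/1.5
A=arc(th,h[0],h[1],y,L); p0,R0=A[0]
p0=np.array(o["tool_pos"])
k=0
for i,(q,Rq) in enumerate(A):
    print(round(th[i],3),q,np.round(A[k][1].inv().apply(q-A[k][0])/120,3),round((L[i]-L[k])/2/np.pi,4))
    if max(abs(A[k][1].inv().apply(q-A[k][0])/120))>.72: k=i;print('--')
E
```

```text
6.25 [ 514.858 -242.187  310.454] [-2.993  0.003  3.085] 10.531339296469469 29.98878926038742 [-0.218  5.497  0.905]
grasp [ 514.958 -239.371  329.244]
hinge [ 512.289 -290.301]
0.0 [ 514.81  -242.206  311.213] [0. 0. 0.] 0.0
0.094 [ 515.952 -220.403  305.452] [0.    0.187 0.02 ] 0.0035
0.188 [ 517.061 -199.241  297.643] [-0.     0.371  0.058] 0.007
0.281 [ 518.127 -178.909  287.855] [0.    0.551 0.114] 0.0104
0.375 [ 519.139 -159.589  276.175] [0.    0.725 0.186] 0.0139
--
0.469 [ 520.09  -141.454  262.707] [0.    0.173 0.073] 0.0035
0.562 [ 520.97  -124.667  247.57 ] [-0.     0.339  0.163] 0.007
0.656 [ 521.771 -109.378  230.897] [-0.     0.496  0.268] 0.0104
0.75 [522.486 -95.725 212.836] [0.    0.642 0.388] 0.0139
0.844 [523.11  -83.832 193.547] [0.    0.776 0.521] 0.0174
--
0.938 [523.635 -73.805 173.2  ] [-0.     0.136  0.131] 0.0035
1.031 [524.058 -65.736 151.975] [-0.     0.26   0.274] 0.007
1.125 [524.374 -59.7   130.06 ] [-0.     0.369  0.429] 0.0104
1.219 [524.581 -55.752 107.649] [-0.     0.464  0.594] 0.0139
1.312 [524.677 -53.931  84.939] [-0.     0.542  0.766] 0.0174
--
1.406 [524.66  -54.255  62.133] [0.    0.081 0.172] 0.0035
1.5 [524.53  -56.724  39.431] [-0.     0.146  0.351] 0.007
```

>>> send_rows(offset=[[0,0.08,0.008],[0,0.187,0.02],[0,0.28,0.04],[0,0.371,0.058],[0,0.46,0.085],[0,0.551,0.114],[0,0.725,0.186],[0,0.725,0.186]], delta_rot=[[0.0017,0,0],[0.0035,0,0],[0.0052,0,0],[0.007,0,0],[0.0087,0,0],[0.0104,0,0],[0.0139,0,0],[0.0139,0,0]])

```text
time: 7.25
tool_pos: [518.6, -157.9, 273.3]
tcp_rot: [-2.906, -0.001, 3.087]
contact_force: [-4.7, 4.8, -1.2]
grip_width: 11.1
finger_force: 30.0
```

```bash
python3 - <<'E'
from h import *
np.set_printoptions(precision=3,suppress=True)
o=get_obs();print(o["tool_pos"],o["tcp_rot"],o["grip_width"],o["finger_force"],o["contact_force"])
Rm=R.from_euler('xyz',o["tcp_rot"]); p=np.array(o["tool_pos"])-19*Rm.as_matrix()[:,2]; print('grasp',p)
E
```

```text
[ 518.58  -157.897  273.326] [-2.906 -0.001  3.087] 11.134741293613999 29.982888400554657 [-4.735  4.831 -1.212]
grasp [ 518.843 -153.475  291.803]
```

>>> send_rows(offset=[[0,0.173,0.073],[0,0.25,0.115],[0,0.339,0.163],[0,0.42,0.212],[0,0.496,0.268],[0,0.642,0.388],[0,0.776,0.521],[0,0.776,0.521]], delta_rot=[[0.0035,0,0],[0.005,0,0],[0.007,0,0],[0.0087,0,0],[0.0104,0,0],[0.0139,0,0],[0.0174,0,0],[0.0174,0,0]])

```text
time: 8.25
tool_pos: [522.5, -83.7, 190.2]
tcp_rot: [-2.796, -0.003, 3.085]
contact_force: [-6.5, 1.6, -2.8]
grip_width: 10.9
finger_force: 30.0
```

>>> send_rows(offset=[[0,0.136,0.131],[0,0.26,0.274],[0,0.32,0.35],[0,0.369,0.429],[0,0.464,0.594],[0,0.542,0.766],[0,0.542,0.766]], delta_rot=[[0.0035,0,0],[0.007,0,0],[0.0087,0,0],[0.0104,0,0],[0.0139,0,0],[0.0174,0,0],[0.0174,0,0]])

```text
time: 9.12
tool_pos: [524.4, -55.2, 82.3]
tcp_rot: [-2.686, -0.002, 3.083]
contact_force: [-7.1, 2.5, -2.9]
grip_width: 11.3
finger_force: 30.0
```

```bash
python3 - <<'E'
from h import *
np.set_printoptions(precision=3,suppress=True)
o=get_obs();print(o["tool_pos"],o["tcp_rot"],o["grip_width"],o["finger_force"],o["contact_force"])
Rm=R.from_euler('xyz',o["tcp_rot"]); p=np.array(o["tool_pos"])-19*Rm.as_matrix()[:,2]; print('grasp',p)
E
```

```text
[524.411 -55.228  82.303] [-2.686 -0.002  3.083] 11.322663945811284 29.995912313461304 [-7.121  2.483 -2.933]
grasp [524.939 -46.879  99.363]
```

>>> send_rows(offset=[[0,0.04,0.086],[0,0.081,0.172],[0,0.115,0.26],[0,0.14,0.34],[0,0.15,0.36],[0,0.15,0.36]], delta_rot=[[0.0017,0,0],[0.0035,0,0],[0.0052,0,0],[0.007,0,0],[0.007,0,0],[0.007,0,0]])

```text
time: 9.88
tool_pos: [524.4, -58.4, 37.1]
tcp_rot: [-2.642, -0.001, 3.082]
contact_force: [-8.4, 3.5, -3.1]
grip_width: 11.1
finger_force: 30.1
```

>>> send_rows(offset=[[0,0,0],[0,0,0],[0,0,0]], delta_rot=[[0,0,0],[0,0,0],[0,0,0]], grip=0.3)

```text
time: 10.25
tool_pos: [527.2, -58.6, 38.0]
tcp_rot: [-2.641, 0.005, 3.084]
contact_force: [-0.0, -0.7, -0.3]
grip_width: 27.5
finger_force: 0.0
```

```bash
python3 - <<'E'
from h import *
np.set_printoptions(precision=3,suppress=True)
o=get_obs();print(o["tool_pos"],o["tcp_rot"],o["grip_width"],o["finger_force"],o["contact_force"])
Rm=R.from_euler('xyz',o["tcp_rot"]); p=np.array(o["tool_pos"])-19*Rm.as_matrix()[:,2]; print('grasp',p)
a=save('scene','s2.png');b=save('side','d2.png')
r=lambda im,x,y,w,h:cv2.resize(im[y:y+h,x:x+w,::-1],(400,300),interpolation=cv2.INTER_CUBIC)
cv2.imwrite('pics/c2.png',np.hstack([r(a,120,110,180,135),r(b,270,100,140,105)]))
for n in('scene','side'):
    for t in('dry1','shelf_mid','door_handle','door_hinge'): print(n,t,[(np.round(d["uv"],1),round(d["confidence"],2)) for d in finder.pinpoint(t,n)])
E
```

```text
[527.228 -58.596  38.037] [-2.641  0.005  3.084] 27.487994662386978 0.0 [-0.033 -0.737 -0.299]
grasp [527.661 -49.491  54.707]
scene dry1 [(array([199.8, 172.1]), 0.78)]
scene shelf_mid [(array([189. , 186.5]), 0.89), (array([314. , 264.1]), 0.54)]
scene door_handle [(array([235.9, 221.4]), 0.94)]
scene door_hinge [(array([173. , 192.1]), 0.77)]
side dry1 [(array([349.9, 168.1]), 0.65), (array([260.2, 192.8]), 0.59)]
side shelf_mid [(array([328.4, 164.5]), 0.77), (array([285.6, 290.6]), 0.73)]
side door_handle [(array([309. , 207.5]), 0.87)]
side door_hinge [(array([335. , 168.1]), 0.76)]
```

View pics/c2.png

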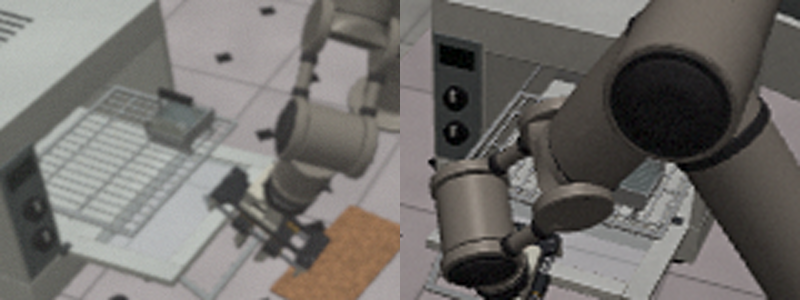

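The door is down. One dry rack stands on the shelf at scene (201,168), near its low-x end. I see no second one.

>>> send_rows(offset=[[0,0,-0.3],[0,0,-0.6],[0,0,-1],[0,0,-1]], delta_rot=[[0,0,0],[0,0,0],[0,0,0],[0,0,0]], grip=0.6)

```text
time: 11.25
tool_pos: [531.1, 0.7, 145.5]
tcp_rot: [-2.642, 0.01, 3.087]
contact_force: [-0.9, 0.4, -0.1]
grip_width: 54.6
finger_force: 0.0
```

>>> send_rows(offset=[[0,-0.2,-0.3],[0,-0.4,-0.9],[0,-0.4,-1],[0,-0.4,-1]], delta_rot=[[-0.02,0,0],[-0.04,0,0],[-0.06,0,0],[-0.08,0,0]])

```text
time: 11.75
tool_pos: [530.5, 14.8, 272.8]
tcp_rot: [3.136, 0.008, 3.085]
contact_force: [-0.0, -0.6, -0.8]
grip_width: 55.1
finger_force: 0.0
```

```bash
python3 - <<'E'
from h import *
np.set_printoptions(precision=3,suppress=True)
o=get_obs();print(o["tool_pos"],o["tcp_rot"])
print('shelf',tri([ray('scene',(189,186.5)),ray('side',(328.4,164.5))]))
print('dry',tri([ray('scene',(199.8,172.1)),ray('side',(349.9,168.1))]),atz('scene',(199.8,172.1),160),atz('side',(349.9,168.1),160))
print('handle',tri([ray('scene',(235.9,221.4)),ray('side',(309,207.5))]))
print('hinge',tri([ray('scene',(173,192.1)),ray('side',(335,168.1))]))
E
```

```text
[530.472  14.759 272.842] [3.136 0.008 3.085]
shelf [ 524.824 -219.173  155.657]
dry [ 438.592 -226.473  156.515] [ 445.268 -220.29   160.   ] [ 437.515 -226.439  160.   ]
handle [538.158 -36.923  68.218]
hinge [ 516.615 -299.881   90.667]
```

>>> send_rows(offset=[[0.1,-0.15,-0.1],[0.2,-0.3,-0.2],[0.3,-0.45,-0.3],[0.4,-0.6,-0.4],[0.5,-0.75,-0.5],[0.6,-0.9,-0.5],[0.7,-0.9,-0.5],[0.7,-0.9,-0.5]], delta_rot=[[0,0,0.029],[0,0,0.058],[0,0,0.087],[0,0,0.116],[0,0,0.145],[0,0,0.174],[0,0,0.203],[0,0,0.232]])

```text
time: 12.75
tool_pos: [438.3, -88.9, 329.5]
tcp_rot: [3.14, -0.002, 1.619]
contact_force: [-0.2, -0.4, 0.0]
grip_width: 55.1
finger_force: 0.0
```

```bash
python3 - <<'E'
from h import *
np.set_printoptions(precision=3,suppress=True)
o=get_obs();print(o["tool_pos"],o["tcp_rot"],np.round(o["joint_positions"],2))
print(rel((450,-130,335),rot(0,np.radians(-2.5))))
E
```

```text
[438.327 -88.942 329.49 ] [ 3.14  -0.002  1.619] [-0.37  0.13  1.52  0.    1.49 -0.42]
(array([-0.346,  0.081, -0.046]), array([ 0.   , -0.   ,  0.015]))
```

>>> send_rows(offset=[[-0.2,0.04,-0.03],[-0.346,0.081,-0.046],[-0.346,0.081,-0.046],[-0.346,0.081,-0.046]], delta_rot=[[0,0,0.008],[0,0,0.015],[0,0,0.015],[0,0,0.015]])

```text
time: 13.25
tool_pos: [451.2, -129.1, 335.4]
tcp_rot: [3.14, -0.002, 1.533]
contact_force: [-0.2, 0.5, 1.2]
grip_width: 55.0
finger_force: 0.0
```

```bash
python3 - <<'E'
from h import *
np.set_printoptions(precision=3,suppress=True)
o=get_obs();print(o["tool_pos"],o["tcp_rot"])
save('wrist','w3.png')
for t in('dry1','shelf_mid'):
    for d in finder.pinpoint(t,'wrist'): print(t,d['uv'],d['confidence'],atz('wrist',d['uv'],160))
print(proj('wrist',(440,-224,160)),proj('wrist',(440,-224,250)))
E
```

```text
[ 451.157 -129.083  335.354] [ 3.14  -0.002  1.533]
dry1 [281.6, 269.7] 0.65 [ 445.441 -214.604  160.   ]
[276.855 277.712] [275.06  328.408]
```

View pics/w3.png

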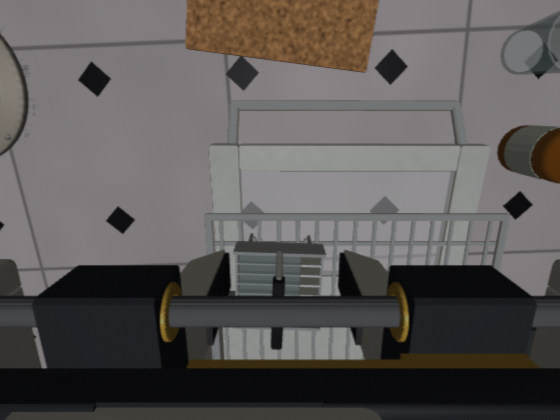

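The wrist view shows the dry rack's black strip from (278,278) to (277,348). The shelf's front rim runs from (207,217) to (507,214), and the door bar lies at row 104.

```bash
cat >> h.py <<'E'
def orth(n,m): return np.round(m,1)
E
python3 - <<'E'
from h import *
np.set_printoptions(precision=1,suppress=True)
a,b=atz('wrist',(278.5,279),250),atz('wrist',(276.5,348),250);print('strip',a,b,(a+b)/2)
a,b=atz('wrist',(207,217),167),atz('wrist',(507,214),167);print('rim',a,b,(a+b)/2,np.degrees(np.arctan2(*(b-a)[1::-1])))
a,b=atz('wrist',(229,105),56),atz('wrist',(462,104),56);print('bar',a,b,(a+b)/2,np.degrees(np.arctan2(*(b-a)[1::-1])))
m=(a+b)/2
M=[(186,48),(367,71)];P=[atz('wrist',q,8) for q in M];print('mat',P)
E
```

```text
strip [ 444.8 -178.7  250. ] [ 440.3 -243.3  250. ] [ 442.6 -211.   250. ]
rim [ 373.2 -150.2  167. ] [ 674.4 -159.   167. ] [ 523.8 -154.6  167. ] -1.6643398844628
bar [387.7 -41.5  56. ] [673.4 -51.3  56. ] [530.5 -46.4  56. ] -1.9663977941263253
mat [array([330.6,  32.3,   8. ]), array([566.8,  -4.5,   8. ])]
```

>>> send_rows(offset=[[-0.35,-0.02,0],[-0.685,-0.046,0],[-0.685,-0.046,0.2],[-0.685,-0.046,0.45],[-0.685,-0.046,0.7],[-0.685,-0.046,0.88],[-0.685,-0.046,0.928],[-0.685,-0.046,0.928]], delta_rot=[[0,0,0],[0,0,0],[0,0,0],[0,0,0],[0,0,0],[0,0,0],[0,0,0],[0,0,0]])

```text
time: 14.4
tool_pos: [443.2, -210.9, 224.7]
tcp_rot: [3.138, -0.002, 1.533]
contact_force: [-0.7, -0.1, 0.1]
grip_width: 55.4
finger_force: 0.0
```

>>> send_rows(offset=[[0,0,0],[0,0,0],[0,0,0],[0,0,0],[0,0,0],[0,0,0]], delta_rot=[[0,0,0],[0,0,0],[0,0,0],[0,0,0],[0,0,0],[0,0,0]], grip=0)

```text
time: 15.15
tool_pos: [443.0, -211.1, 224.2]
tcp_rot: [3.139, -0.002, 1.532]
contact_force: [-0.6, -0.3, 0.9]
grip_width: 10.0
finger_force: 29.8
```

>>> send_rows(offset=[[0,0,-0.1],[0,0,-0.3],[0,0,-0.6],[0,0,-0.6]], delta_rot=[[0,0,0],[0,0,0],[0,0,0],[0,0,0]])

```text
time: 15.65
tool_pos: [443.9, -211.9, 299.1]
tcp_rot: [3.133, 0.001, 1.533]
contact_force: [-0.1, 1.0, -2.0]
grip_width: 9.6
finger_force: 29.8
```

```bash
python3 - <<'E'
from h import *
np.set_printoptions(precision=3,suppress=True)
o=get_obs();print(o["tool_pos"],o["tcp_rot"],o["grip_width"],o["contact_force"])
save('wrist','w4.png')
s=finder.silhouettes('mat','wrist')
for x in s[:2]:
    c,_=cv2.findContours(x['region'].astype(np.uint8),0,2);c=max(c,key=cv2.contourArea)
    print(x['confidence'],x['box'],cv2.minAreaRect(np.array([atz('wrist',p[0],8)[:2] for p in c],np.float32)))
E
```

```text
[ 443.931 -211.881  299.086] [3.133 0.001 1.533] 9.587165047864534 [-0.08   0.972 -1.997]
```

>>> send_rows(offset=[[0.3,0,0],[0.7,0.01,0],[0.81,0.01,0]], delta_rot=[[0,0,0],[0,0,0],[0,0,0]])

```text
time: 16.12
tool_pos: [447.0, -111.8, 295.1]
tcp_rot: [3.141, -0.003, 1.535]
contact_force: [-1.0, -0.6, -2.5]
grip_width: 10.0
finger_force: 30.0
```

```bash
cat >> h.py <<'E'
def rects(t,n,z):
    for x in finder.silhouettes(t,n)[:2]:
        c,_=cv2.findContours(x['region'].astype(np.uint8),0,2);c=max(c,key=cv2.contourArea)
        print(t,n,round(x['confidence'],2),np.round(x['box']),cv2.minAreaRect(np.array([atz(n,p[0],z)[:2] for p in c],np.float32)))
E
python3 - <<'E'
from h import *
np.set_printoptions(precision=3,suppress=True)
o=get_obs();print(o["tool_pos"],o["tcp_rot"],o["grip_width"],o["contact_force"])
for n in('scene','side','wrist'): save(n,n+'5.png'); rects('mat',n,8)
E
```

```text
[ 446.984 -111.762  295.094] [ 3.141 -0.003  1.535] 9.977363720527139 [-0.972 -0.596 -2.467]
mat scene 0.87 [239. 202. 305. 254.] ((459.53271484375, 78.28977966308594), (133.82203674316406, 247.05682373046875), 79.91216278076172)
mat side 0.84 [280. 225. 356. 270.] ((458.0697021484375, 78.41413116455078), (140.64334106445312, 245.15667724609375), 81.59603118896484)
mat wrist 0.79 [180.   0. 390.  78.] ((453.6213073730469, 55.55086135864258), (87.88548278808594, 239.21949768066406), 80.87737274169922)
```

>>> send_rows(offset=[[0.3,0.01,0],[0.7,0.02,0],[0.797,0.02,0]], delta_rot=[[0,0,0],[0,0,0],[0,0,0]])

```text
time: 16.8
tool_pos: [453.8, -17.6, 296.5]
tcp_rot: [3.139, -0.002, 1.534]
contact_force: [0.2, -1.5, -2.1]
grip_width: 9.8
finger_force: 30.0
```

>>> send_rows(offset=[[0.3,0.01,0],[0.7,0.02,0.1],[0.797,0.02,0.45],[0.797,0.02,0.85],[0.797,0.02,0.85]], delta_rot=[[0,0,0],[0,0,0],[0,0,0],[0,0,0],[0,0,0]])

```text
time: 17.42
tool_pos: [458.2, 76.1, 192.1]
tcp_rot: [-3.137, -0.001, 1.532]
contact_force: [0.2, 0.6, -2.3]
grip_width: 9.6
finger_force: 30.0
```

```bash
python3 - <<'E'
from h import *
np.set_printoptions(precision=3,suppress=True)
o=get_obs();print(o["tool_pos"],o["tcp_rot"],o["grip_width"],o["contact_force"])
print(rel((459,78.5,74),rot(0,np.radians(-2.3))))
for n in('scene',): save(n,n+'6.png'); rects('mat',n,8)
E
```

```text
[458.224  76.142 192.117] [-3.137 -0.001  1.532] 9.645579665453281 [ 0.216  0.577 -2.286]
(array([0.019, 0.01 , 0.984]), array([-0.001, -0.   ,  0.   ]))
mat scene 0.85 [238. 203. 306. 258.] ((459.36578369140625, 75.68277740478516), (135.47738647460938, 247.9361572265625), 81.0465316772461)
```

>>> send_rows(offset=[[0.019,0.01,0.3],[0.019,0.01,0.6],[0.019,0.01,0.8],[0.019,0.01,0.9],[0.019,0.01,0.95],[0.019,0.01,0.985],[0.019,0.01,0.985]], delta_rot=[[0,0,0],[0,0,0],[0,0,0],[0,0,0],[0,0,0],[0,0,0],[0,0,0]])

```text
time: 18.4
tool_pos: [462.3, 79.4, 77.1]
tcp_rot: [3.138, -0.002, 1.532]
contact_force: [-0.0, 0.5, -2.4]
grip_width: 9.7
finger_force: 30.0
```

```bash
python3 - <<'E'
from h import *
np.set_printoptions(precision=3,suppress=True)
o=get_obs();print(o["tool_pos"],o["tcp_rot"],o["grip_width"],o["contact_force"])
E
```

```text
[462.254  79.422  77.13 ] [ 3.138 -0.002  1.532] 9.71404990167137 [-0.01   0.507 -2.359]
```

>>> send_rows(offset=[[0,0,0.015],[0,0,0.03],[0,0,0.03]], delta_rot=[[0,0,0],[0,0,0],[0,0,0]])

```text
time: 18.77
tool_pos: [461.8, 79.5, 73.0]
tcp_rot: [3.139, -0.002, 1.532]
contact_force: [0.4, 0.4, -3.1]
grip_width: 10.1
finger_force: 30.0
```

>>> send_rows(offset=[[0,0,0],[0,0,0],[0,0,0],[0,0,0]], delta_rot=[[0,0,0],[0,0,0],[0,0,0],[0,0,0]], grip=0.6)

```text
time: 19.27
tool_pos: [461.9, 79.4, 73.1]
tcp_rot: [3.138, -0.002, 1.532]
contact_force: [0.6, 0.5, -0.6]
grip_width: 44.9
finger_force: 0.0
```

>>> send_rows(offset=[[0,0,-0.2],[0,0,-0.5],[0,0,-0.9],[0,0,-0.9]], delta_rot=[[0,0,0],[0,0,0],[0,0,0],[0,0,0]])

```text
time: 19.77
tool_pos: [463.7, 79.3, 184.4]
tcp_rot: [3.131, -0.002, 1.533]
contact_force: [0.1, 0.3, -0.6]
grip_width: 55.1
finger_force: 0.0
```

```bash
python3 - <<'E'
from h import *
np.set_printoptions(precision=3,suppress=True)
o=get_obs();print(o["tool_pos"],o["tcp_rot"],o["grip_width"],o["contact_force"],np.round(o["joint_positions"],2))
for n in('scene','side'):
    save(n,n+'7.png'); rects('mat',n,8)
    for d in finder.pinpoint('dry1',n): print(n,d['uv'],d['confidence'],atz(n,d['uv'],8))
print(rel((440,230,270),rot(0,np.radians(-94.2))),rel((440,230,270),rot(0,np.radians(85.8))))
E
```

```text
[463.657  79.32  184.389] [ 3.131 -0.002  1.533] 55.13950737282357 [ 0.124  0.328 -0.636] [0.01 0.28 1.74 0.   1.11 0.04]
mat scene 0.59 [241. 205. 303. 255.] ((460.8294982910156, 79.32357788085938), (133.36587524414062, 242.79550170898438), 80.71641540527344)
scene [273.6, 226.2] 0.73 [459.486  75.337   8.   ]
mat side 0.67 [282. 224. 354. 273.] ((458.77630615234375, 80.29313659667969), (140.98690795898438, 243.6852569580078), 81.46669006347656)
side [314.8, 244.1] 0.79 [468.388  71.938   8.   ]
(array([ 1.25 , -0.221, -0.749]), array([-0.   , -0.   ,  0.256])) (array([ 1.25 , -0.221, -0.749]), array([ 0.   , -0.   , -0.244]))
```

>>> send_rows(offset=[[0,0,-0.3],[0.1,-0.02,-0.6],[0.3,-0.04,-0.9],[0.45,-0.06,-0.9],[0.6,-0.08,-0.9],[0.8,-0.1,-0.9],[0.95,-0.13,-0.9],[0.95,-0.13,-0.9]], delta_rot=[[0,0,-0.028],[0,0,-0.056],[0,0,-0.084],[0,0,-0.112],[0,0,-0.14],[0,0,-0.168],[0,0,-0.196],[0,0,-0.224]])

```text
time: 21.08
tool_pos: [449.5, 194.7, 288.1]
tcp_rot: [3.14, 0.001, 2.947]
contact_force: [-0.7, 0.2, -1.4]
grip_width: 55.0
finger_force: 0.0
```

```bash
python3 - <<'E'
from h import *
np.set_printoptions(precision=3,suppress=True)
o=get_obs();print(o["tool_pos"])
print(rel((440,300,300),rot(0,np.radians(85.8))))
E
```

```text
[449.467 194.67  288.055]
(array([ 0.247,  0.846, -0.098]), array([ 0.   ,  0.   , -0.019]))
```

>>> send_rows(offset=[[0.1,0.4,-0.05],[0.247,0.846,-0.098],[0.247,0.846,-0.098],[0.247,0.846,-0.098]], delta_rot=[[0,0,-0.01],[0,0,-0.019],[0,0,-0.019],[0,0,-0.019]])

```text
time: 21.58
tool_pos: [441.0, 298.7, 300.0]
tcp_rot: [3.141, 0.001, 3.06]
contact_force: [0.4, 0.1, -0.3]
grip_width: 55.0
finger_force: 0.0
```

```bash
python3 - <<'E'
from h import *
np.set_printoptions(precision=3,suppress=True)
o=get_obs();print(o["tool_pos"],o["tcp_rot"])
save('wrist','w8.png')
for d in finder.pinpoint('wet1','wrist'): print(d['uv'],d['confidence'],atz('wrist',d['uv'],35))
print(proj('wrist',(377,306,120)))
E
```

```text
[441.004 298.703 300.049] [3.141 0.001 3.06 ]
[285.7, 286.8] 0.95 [598.293 287.356  35.   ]
[411.7, 191.1] 0.77 [476.064 458.715  35.   ]
[436.3, 29.0] 0.72 [291.714 481.762  35.   ]
[286.2, 118.3] 0.69 [373.372 306.718  35.   ]
[554.0, 179.6] 0.57 [476.355 637.476  35.   ]
[286.434 124.393]
```

View pics/w8.png

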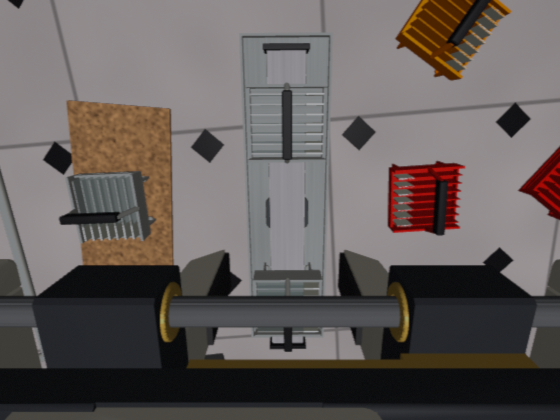

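The wrist view shows rack A's strip from (287,90) to (287,159), rack B under the fingers at (288,300), and the middle station empty. The dry rack stands upright on the mat at (105,207).

```bash
python3 - <<'E'
from h import *
np.set_printoptions(precision=1,suppress=True)
for z in(110,120,130,140):
    a,b=atz('wrist',(287,90),z),atz('wrist',(287,159),z); print(z,a,b,np.linalg.norm(a-b),(a+b)/2)
print(proj('wrist',(377,306,125)))
c=[(241,36),(329,36)]
print([atz('wrist',q,14) for q in c], atz('wrist',(287,125),125))
# second view: strip pixels seen from scene, side (dark blobs)
for n in('scene','side'):
    im=cv2.imread('pics/%s7.png'%n); 
    u=proj(n,(375,306,125)); x,y=map(int,u); gr=cv2.cvtColor(im,6)[y-14:y+15,x-14:x+15]
    m=np.argwhere(gr<70); print(n,u,len(m),(m.mean(0)[::-1]+[x-14,y-14]) if len(m) else '', (m.min(0)[::-1]+[x-14,y-14],m.max(0)[::-1]+[x-14,y-14]) if len(m) else '')
E
```

```text
110 [345.4 309.2 110. ] [411.5 303.8 110. ] 66.30991908738677 [378.5 306.5 110. ]
120 [346.  309.1 120. ] [410.2 303.8 120. ] 64.40650723782565 [378.1 306.5 120. ]
130 [346.5 309.  130. ] [408.8 303.8 130. ] 62.50309538826454 [377.6 306.4 130. ]
140 [347.  308.8 140. ] [407.4 303.8 140. ] 60.59968353870348 [377.2 306.3 140. ]
[286.5 124.6]
[array([276.2, 261.5,  14. ]), array([285. , 364.8,  14. ])] [377.4 306.5 125. ]
scene [343.7 203.8] 48 [339.9 201.7] (array([329, 192]), array([350, 210]))
side [317.9 278.8] 182 [317.9 278.1] (array([303, 264]), array([331, 292]))
```

>>> send_rows(offset=[[0.3,0.01,0.1],[0.528,0.015,0.4],[0.528,0.015,0.8],[0.528,0.015,0.8],[0.528,0.015,0.8]], delta_rot=[[0,0,0],[0,0,0],[0,0,0],[0,0,0],[0,0,0]])

```text
time: 22.3
tool_pos: [379.8, 306.0, 206.5]
tcp_rot: [3.139, 0.005, 3.058]
contact_force: [0.1, -0.6, 1.2]
grip_width: 55.2
finger_force: 0.0
```

```bash
python3 - <<'E'
from h import *
np.set_printoptions(precision=3,suppress=True)
o=get_obs();print(o["tool_pos"],o["tcp_rot"])
im=save('wrist','w9.png')
print(rel((377.4,306.4,99),rot(0,np.radians(85.3))),proj('wrist',(345.9,309.1,125)),proj('wrist',(409.5,303.9,125)),proj('wrist',(345.9,309.1,118)),proj('wrist',(345.9,309.1,132)))
g_=cv2.cvtColor(im,7)
u=proj('wrist',(377.5,306.5,125)); print([(r,np.where(g_[r,240:330]<60)[0][[0,-1]]+240 if (g_[r,240:330]<60).any() else None) for r in range(120,260,10)])
E
```

```text
[379.827 306.017 206.515] [3.139 0.005 3.058]
(array([ 0.027, -0.004,  0.899]), array([ 0.001,  0.001, -0.   ])) [283.458 174.041] [283.738 256.541] [283.433 172.272] [283.485 175.91 ]
[(120, None), (130, None), (140, None), (150, None), (160, None), (170, None), (180, array([278, 290])), (190, array([278, 290])), (200, array([278, 290])), (210, array([278, 290])), (220, array([278, 290])), (230, array([278, 290])), (240, array([278, 291])), (250, array([279, 290]))]
```

>>> send_rows(offset=[[0.01,0,0.25],[0.02,0,0.5],[0.02,0,0.7],[0.02,0,0.84],[0.02,0,0.88],[0.02,0,0.88]], delta_rot=[[0,0,0],[0,0,0],[0,0,0],[0,0,0],[0,0,0],[0,0,0]])

```text
time: 23.1
tool_pos: [377.4, 306.8, 100.3]
tcp_rot: [3.139, 0.004, 3.059]
contact_force: [-0.3, -0.2, -0.3]
grip_width: 55.4
finger_force: 0.0
```

>>> send_rows(offset=[[0,0,0],[0,0,0],[0,0,0],[0,0,0],[0,0,0],[0,0,0]], delta_rot=[[0,0,0],[0,0,0],[0,0,0],[0,0,0],[0,0,0],[0,0,0]], grip=0)

```text
time: 23.85
tool_pos: [376.5, 306.6, 99.3]
tcp_rot: [3.14, 0.003, 3.059]
contact_force: [0.3, -0.6, -0.1]
grip_width: 9.8
finger_force: 30.0
```

>>> send_rows(offset=[[0,0,-0.04],[0,0,-0.08],[0,0,-0.12],[0,0,-0.16],[0,0,-0.22],[0,0,-0.3],[0,0,-0.4],[0,0,-0.4]], delta_rot=[[0,0,0],[0,0,0],[0,0,0],[0,0,0],[0,0,0],[0,0,0],[0,0,0],[0,0,0]])

```text
time: 24.85
tool_pos: [377.0, 306.8, 148.6]
tcp_rot: [3.138, 0.005, 3.059]
contact_force: [0.8, -0.4, -1.8]
grip_width: 9.6
finger_force: 30.0
```

```bash
python3 - <<'E'
from h import *
np.set_printoptions(precision=3,suppress=True)
o=get_obs();print(o["tool_pos"],o["tcp_rot"],o["grip_width"],o["contact_force"])
save('side','d9.png');save('wrist','w9b.png')
for d in finder.pinpoint('wet1','wrist')[:4]: print(d['uv'],d['confidence'])
E
```

```text
[376.999 306.818 148.586] [3.138 0.005 3.059] 9.647023592620593 [ 0.826 -0.42  -1.777]
[459.7, 285.6] 0.75
```

>>> send_rows(offset=[[0,0,-0.3],[0,0,-0.6],[-0.1,-0.2,-0.9],[-0.2,-0.4,-1],[-0.3,-0.6,-1],[-0.35,-0.75,-1],[-0.41,-0.89,-1],[-0.41,-0.89,-1]], delta_rot=[[0,0,0.028],[0,0,0.056],[0,0,0.084],[0,0,0.112],[0,0,0.14],[0,0,0.168],[0,0,0.196],[0,0,0.224]])

```text
time: 26.0
tool_pos: [416.3, 194.6, 266.7]
tcp_rot: [3.139, -0.001, 1.644]
contact_force: [-0.2, -0.1, -1.4]
grip_width: 9.6
finger_force: 30.0
```

```bash
python3 - <<'E'
from h import *
np.set_printoptions(precision=3,suppress=True)
o=get_obs();print(o["tool_pos"],o["grip_width"],o["contact_force"],np.round(o["joint_positions"],2))
print(rel((440,150,300),rot(0,np.radians(-2.2))))
E
```

```text
[416.327 194.634 266.748] 9.606502322798796 [-0.174 -0.094 -1.444] [0.27 0.19 1.62 0.   1.33 0.2 ]
(array([-0.385,  0.17 , -0.277]), array([ 0.   , -0.   ,  0.018]))
```

>>> send_rows(offset=[[-0.2,0.08,-0.14],[-0.385,0.17,-0.277],[-0.385,0.17,-0.277]], delta_rot=[[0,0,0.009],[0,0,0.018],[0,0,0.018]])

```text
time: 26.38
tool_pos: [441.2, 150.4, 300.9]
tcp_rot: [3.137, -0.002, 1.537]
contact_force: [0.5, 0.5, -2.2]
grip_width: 9.6
finger_force: 30.0
```

>>> send_rows(offset=[[-0.35,0.15,0],[-0.7,0.3,0],[-0.746,0.325,0]], delta_rot=[[0,0,0],[0,0,0],[0,0,0]])

```text
time: 26.75
tool_pos: [476.4, 59.2, 299.3]
tcp_rot: [3.141, -0.002, 1.537]
contact_force: [-0.7, 1.3, -1.7]
grip_width: 9.8
finger_force: 30.0
```

>>> send_rows(offset=[[-0.35,0.15,0],[-0.7,0.3,0],[-0.746,0.325,0]], delta_rot=[[0,0,0],[0,0,0],[0,0,0]])

```text
time: 27.12
tool_pos: [512.6, -31.1, 299.3]
tcp_rot: [3.14, -0.002, 1.537]
contact_force: [-0.2, 0.9, -1.7]
grip_width: 9.9
finger_force: 30.0
```

>>> send_rows(offset=[[-0.35,0.15,0],[-0.7,0.3,0],[-0.746,0.325,0]], delta_rot=[[0,0,0],[0,0,0],[0,0,0]])

```text
time: 27.5
tool_pos: [548.8, -121.4, 299.2]
tcp_rot: [3.14, -0.003, 1.538]
contact_force: [-0.9, 1.5, -2.1]
grip_width: 9.6
finger_force: 30.0
```

>>> send_rows(offset=[[-0.35,0.15,0],[-0.7,0.3,0],[-0.746,0.325,0],[-0.746,0.325,0]], delta_rot=[[0,0,0],[0,0,0],[0,0,0],[0,0,0]])

```text
time: 28.0
tool_pos: [584.6, -209.9, 299.8]
tcp_rot: [3.14, -0.003, 1.54]
contact_force: [0.9, -0.2, -1.7]
grip_width: 9.8
finger_force: 30.0
```

```bash
python3 - <<'E'
from h import *
np.set_printoptions(precision=3,suppress=True)
o=get_obs();print(o["tool_pos"],o["tcp_rot"],o["grip_width"],o["contact_force"],np.round(o["joint_positions"],2))
save('wrist','w10.png')
print(rel((582,-214,228),rot(0,np.radians(-2.2))))
print(proj('wrist',(373,-150,167)),proj('wrist',(674,-159,167)))
E
```

```text
[ 584.574 -209.872  299.768] [ 3.14  -0.003  1.54 ] 9.759064689381425 [ 0.941 -0.218 -1.674] [-0.47  0.49  1.1   0.    1.56 -0.44]
(array([-0.04 , -0.021,  0.601]), array([ 0.   , -0.001,  0.001]))
[ 29.808 141.938] [388.596 141.25 ]
```

View pics/w10.png

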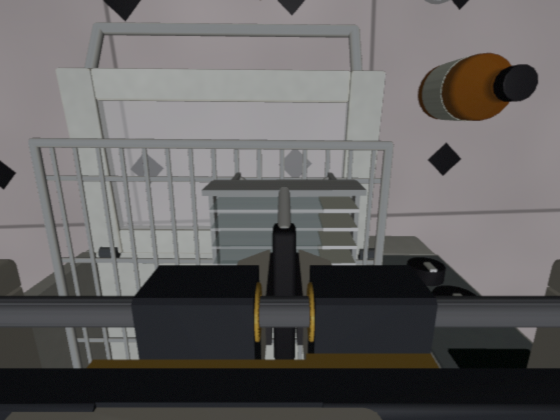

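Rack A hangs straight and lines up with the shelf, whose rim runs from (35,145) to (388,145). Next I lower it.

>>> send_rows(offset=[[-0.02,-0.01,0.15],[-0.04,-0.02,0.35],[-0.04,-0.02,0.5],[-0.04,-0.02,0.57],[-0.04,-0.02,0.6],[-0.04,-0.02,0.6]], delta_rot=[[0,0,0],[0,0,0],[0,0,0],[0,0,0],[0,0,0],[0,0,0]])

```text
time: 28.8
tool_pos: [582.5, -215.8, 228.9]
tcp_rot: [3.138, -0.002, 1.539]
contact_force: [-0.0, -0.5, -1.5]
grip_width: 9.6
finger_force: 30.0
```

>>> send_rows(offset=[[0,0,0.01],[0,0,0.02],[0,0,0.02]], delta_rot=[[0,0,0],[0,0,0],[0,0,0]])

```text
time: 29.18
tool_pos: [582.3, -216.2, 225.9]
tcp_rot: [3.139, -0.002, 1.539]
contact_force: [0.3, 0.6, -3.0]
grip_width: 10.0
finger_force: 30.0
```

```bash
python3 - <<'E'
from h import *
np.set_printoptions(precision=3,suppress=True)
for i in range(4): optics.capture('side')
o=get_obs();print(o["tool_pos"],o["tcp_rot"],o["grip_width"],o["contact_force"])
E
```

```text
[ 582.307 -216.238  225.955] [ 3.138 -0.002  1.539] 9.32040909414461 [ 0.58  -0.008 -1.994]
```

>>> send_rows(offset=[[0,0,0.008],[0,0,0.016],[0,0,0.016]], delta_rot=[[0,0,0],[0,0,0],[0,0,0]])

```text
time: 29.75
tool_pos: [582.2, -216.1, 223.8]
tcp_rot: [3.139, -0.002, 1.539]
contact_force: [0.7, -0.6, -1.6]
grip_width: 10.1
finger_force: 30.0
```

>>> send_rows(offset=[[0,0,0.006],[0,0,0.012],[0,0,0.012]], delta_rot=[[0,0,0],[0,0,0],[0,0,0]])

```text
time: 30.12
tool_pos: [582.3, -216.2, 222.5]
tcp_rot: [3.139, -0.002, 1.539]
contact_force: [-0.3, 0.6, -1.2]
grip_width: 9.8
finger_force: 30.0
```

>>> send_rows(offset=[[0,0,0.008],[0,0,0.016],[0,0,0.016]], delta_rot=[[0,0,0],[0,0,0],[0,0,0]])

```text
time: 30.5
tool_pos: [582.6, -216.0, 221.4]
tcp_rot: [3.137, -0.001, 1.539]
contact_force: [0.0, 1.3, 4.8]
grip_width: 9.7
finger_force: 30.0
```

Touched down at 4.8 N. I open the gripper and go up.

>>> send_rows(offset=[[0,0,0],[0,0,0],[0,0,0],[0,0,0]], delta_rot=[[0,0,0],[0,0,0],[0,0,0],[0,0,0]], grip=0.5)

```text
time: 31.0
tool_pos: [582.3, -216.3, 220.5]
tcp_rot: [3.139, -0.002, 1.539]
contact_force: [0.6, 0.0, 0.1]
grip_width: 43.6
finger_force: 0.0
```

>>> send_rows(offset=[[0,0,-0.2],[0,0,-0.5],[0,0,-0.75],[0,0,-0.75]], delta_rot=[[0,0,0],[0,0,0],[0,0,0],[0,0,0]])

```text
time: 31.5
tool_pos: [582.9, -216.8, 313.2]
tcp_rot: [3.134, 0.001, 1.539]
contact_force: [0.7, -0.1, -0.3]
grip_width: 45.9
finger_force: 0.0
```

```bash
python3 - <<'E'
from h import *
np.set_printoptions(precision=1,suppress=True)
o=get_obs();print(o["tool_pos"],o["tcp_rot"],o["grip_width"])
im=save('scene','s11.png'); rects('mat','scene',8)
for t in('dry1','shelf_mid'):
  for d in finder.pinpoint(t,'scene'): print(t,d['uv'],round(d['confidence'],2),atz('scene',d['uv'],160),atz('scene',d['uv'],8))
E
```

```text
[ 582.9 -216.8  313.2] [3.1 0.  1.5] 45.91622671123503
mat scene 0.8 [238. 201. 305. 255.] ((460.4854736328125, 78.62039947509766), (134.80682373046875, 247.36187744140625), 79.91217041015625)
mat scene 0.73 [150. 172. 252. 246.] ((445.4874267578125, -213.49510192871094), (294.5811767578125, 367.0469055175781), 88.07158660888672)
dry1 [273.7, 225.5] 0.55 [597.8 142.2 160. ] [456.   74.2   8. ]
```

>>> send_rows(offset=[[0.4,0,0],[0.85,0,0],[0.95,0,0]], delta_rot=[[0,0,0],[0,0,0],[0,0,0]])

```text
time: 32.08
tool_pos: [585.3, -99.4, 309.9]
tcp_rot: [3.14, -0.003, 1.542]
contact_force: [-0.2, -0.3, -0.1]
grip_width: 45.6
finger_force: 0.0
```

>>> send_rows(offset=[[0.4,0,0],[0.85,0,0],[0.95,0,0]], delta_rot=[[0,0,0],[0,0,0],[0,0,0]])

```text
time: 32.45
tool_pos: [589.1, 13.8, 310.2]
tcp_rot: [3.14, -0.002, 1.542]
contact_force: [0.4, -0.8, 0.5]
grip_width: 46.2
finger_force: 0.0
```

>>> send_rows(offset=[[0.3,0,0],[0.5,0,0.05],[0.7,0,0.1],[0.95,0,0.15],[0.95,0,0.15],[0.95,0,0.15],[0.95,0,0.15],[0.95,0,0.15]], delta_rot=[[0,0,-0.028],[0,0,-0.056],[0,0,-0.084],[0,0,-0.112],[0,0,-0.14],[0,0,-0.168],[0,0,-0.196],[0,0,-0.224]])

```text
time: 33.45
tool_pos: [593.3, 124.0, 292.4]
tcp_rot: [3.14, 0.002, 2.951]
contact_force: [-0.3, -0.8, 0.1]
grip_width: 45.8
finger_force: 0.0
```

```bash
python3 - <<'E'
from h import *
np.set_printoptions(precision=3,suppress=True)
o=get_obs();print(o["tool_pos"],np.round(o["joint_positions"],2))
print(rel((615,287,270),rot(0,np.radians(85.3))))
E
```

```text
[593.315 124.032 292.368] [ 0.08  0.46  1.16  0.    1.52 -1.3 ]
(array([0.081, 1.367, 0.188]), array([ 0.   ,  0.   , -0.017]))
```

>>> send_rows(offset=[[0.02,0.35,0],[0.05,0.7,0.05],[0.06,0.95,0.1],[0.06,0.95,0.188]], delta_rot=[[0,0,-0.008],[0,0,-0.017],[0,0,-0.017],[0,0,-0.017]])

```text
time: 33.95
tool_pos: [608.6, 239.5, 269.6]
tcp_rot: [3.14, 0.002, 3.055]
contact_force: [0.3, -0.5, 0.9]
grip_width: 46.2
finger_force: 0.0
```

>>> send_rows(offset=[[-0.02,0.25,0],[-0.02,0.415,0],[-0.02,0.415,0],[-0.02,0.415,0]], delta_rot=[[0,0,0],[0,0,0],[0,0,0],[0,0,0]])

```text
time: 34.45
tool_pos: [615.3, 286.3, 270.6]
tcp_rot: [3.141, 0.002, 3.052]
contact_force: [0.2, -0.1, 0.7]
grip_width: 45.8
finger_force: 0.0
```

```bash
cat >> h.py <<'E'
def darkcol(im,r0,r1,c0,c1):
    g_=cv2.cvtColor(im,7)
    for r in range(r0,r1,8):
        w=np.where(g_[r,c0:c1]<60)[0]; print(r,(w[0]+c0,w[-1]+c0,len(w)) if len(w) else None,end=' ')
    print()
E
python3 - <<'E'
from h import *
np.set_printoptions(precision=3,suppress=True)
o=get_obs();print(o["tool_pos"],o["tcp_rot"])
im=save('wrist','w12.png'); darkcol(im,150,280,240,330)
for d in finder.pinpoint('wet1','wrist')[:4]: print(d['uv'],round(d['confidence'],2),atz('wrist',d['uv'],35))
print(proj('wrist',(564.8,291.1,125)),proj('wrist',(628.6,285.9,125)))
print(rel((596.7,288.5,99),rot(0,np.radians(85.3))))
E
```

```text
[615.275 286.347 270.606] [3.141 0.002 3.052]
150 (np.int64(281), np.int64(291), 11) 158 (np.int64(281), np.int64(290), 10) 166 (np.int64(281), np.int64(291), 11) 174 (np.int64(282), np.int64(291), 10) 182 (np.int64(281), np.int64(291), 11) 190 (np.int64(282), np.int64(291), 10) 198 (np.int64(282), np.int64(291), 10) 206 (np.int64(281), np.int64(292), 12) 214 (np.int64(284), np.int64(284), 1) 222 None 230 (np.int64(266), np.int64(307), 15) 238 None 246 None 254 None 262 None 270 None 278 None 
[457.8, 185.6] 0.76 [641.625 490.691  35.   ]
[283.2, 167.0] 0.72 [600.843 287.408  35.   ]
[433.9, 47.8] 0.72 [489.667 457.207  35.   ]
[283.584 142.488] [284.279 212.328]
(array([ 0.16 , -0.   ,  1.433]), array([ 0.   ,  0.001, -0.001]))
```

View pics/w12.png

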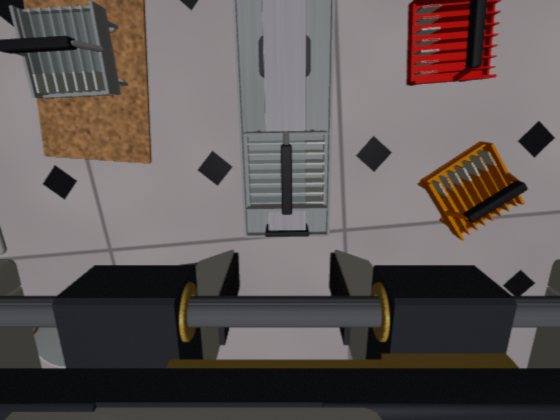

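Rack B's grey strip runs from (286,144) to (286,213) on the rail, about 2 mm from where I predicted it.

>>> send_rows(offset=[[0.1,0.01,0.2],[0.15,0.017,0.5],[0.15,0.017,0.9],[0.15,0.017,0.9]], delta_rot=[[0,0,0],[0,0,0],[0,0,0],[0,0,0]])

```text
time: 35.05
tool_pos: [595.5, 290.4, 159.5]
tcp_rot: [-3.14, -0.004, 3.052]
contact_force: [0.6, 0.1, 0.3]
grip_width: 45.7
finger_force: 0.0
```

>>> send_rows(offset=[[0,0,0.2],[0,0,0.4],[0,0,0.5],[0,0,0.525],[0,0,0.525]], delta_rot=[[0,0,0],[0,0,0],[0,0,0],[0,0,0],[0,0,0]])

```text
time: 35.67
tool_pos: [598.5, 292.2, 101.2]
tcp_rot: [3.139, 0.005, 3.053]
contact_force: [-1.1, 0.5, 0.3]
grip_width: 46.0
finger_force: 0.0
```

>>> send_rows(offset=[[0,0,0],[0,0,0],[0,0,0],[0,0,0],[0,0,0],[0,0,0]], delta_rot=[[0,0,0],[0,0,0],[0,0,0],[0,0,0],[0,0,0],[0,0,0]], grip=0)

```text
time: 36.42
tool_pos: [597.7, 291.5, 100.0]
tcp_rot: [3.141, 0.003, 3.053]
contact_force: [-0.2, -3.3, 0.8]
grip_width: 9.5
finger_force: 30.0
```

>>> send_rows(offset=[[0,0,-0.04],[0,0,-0.08],[0,0,-0.12],[0,0,-0.16],[0,0,-0.22],[0,0,-0.3],[0,0,-0.4],[0,0,-0.4]], delta_rot=[[0,0,0],[0,0,0],[0,0,0],[0,0,0],[0,0,0],[0,0,0],[0,0,0],[0,0,0]])

```text
time: 37.42
tool_pos: [598.4, 292.3, 149.7]
tcp_rot: [3.138, 0.006, 3.053]
contact_force: [-0.6, -0.8, -2.1]
grip_width: 9.6
finger_force: 30.0
```

>>> send_rows(offset=[[0,0,-0.3],[0,0,-0.6],[0.1,-0.2,-0.9],[0.2,-0.4,-1],[0.3,-0.6,-1],[0.35,-0.75,-1],[0.41,-0.89,-1],[0.41,-0.89,-1]], delta_rot=[[0,0,0.028],[0,0,0.056],[0,0,0.084],[0,0,0.112],[0,0,0.14],[0,0,0.168],[0,0,0.196],[0,0,0.224]])

```text
time: 38.42
tool_pos: [538.2, 188.7, 267.7]
tcp_rot: [3.139, -0.001, 1.639]
contact_force: [0.4, -0.0, -2.3]
grip_width: 10.0
finger_force: 30.0
```

```bash
python3 - <<'E'
from h import *
np.set_printoptions(precision=3,suppress=True)
o=get_obs();print(o["tool_pos"],o["grip_width"],o["contact_force"],np.round(o["joint_positions"],2))
print(rel((530,120,300),rot(0,np.radians(-2.2))))
E
```

```text
[538.239 188.68  267.739] 9.962224460681272 [ 0.399 -0.036 -2.271] [0.2  0.4  1.33 0.   1.42 0.13]
(array([-0.566, -0.106, -0.27 ]), array([ 0.   , -0.   ,  0.017]))
```

>>> send_rows(offset=[[-0.3,-0.05,-0.14],[-0.566,-0.106,-0.27],[-0.566,-0.106,-0.27]], delta_rot=[[0,0,0.009],[0,0,0.017],[0,0,0.017]])

```text
time: 38.8
tool_pos: [531.5, 119.3, 301.2]
tcp_rot: [3.136, -0.002, 1.536]
contact_force: [0.5, -0.4, -2.0]
grip_width: 10.1
finger_force: 30.0
```

>>> send_rows(offset=[[-0.4,-0.07,0],[-0.85,-0.14,0],[-0.934,-0.153,0]], delta_rot=[[0,0,0],[0,0,0],[0,0,0]])

```text
time: 39.17
tool_pos: [508.6, 7.8, 299.1]
tcp_rot: [3.14, -0.002, 1.537]
contact_force: [-0.2, 0.5, -1.5]
grip_width: 9.8
finger_force: 30.0
```

>>> send_rows(offset=[[-0.4,-0.07,0],[-0.85,-0.14,0],[-0.934,-0.153,0]], delta_rot=[[0,0,0],[0,0,0],[0,0,0]])

```text
time: 39.55
tool_pos: [487.0, -103.4, 298.9]
tcp_rot: [3.139, -0.002, 1.536]
contact_force: [0.4, 0.6, -1.9]
grip_width: 9.6
finger_force: 30.0
```

>>> send_rows(offset=[[-0.4,-0.07,0],[-0.7,-0.12,0],[-0.934,-0.153,0],[-0.934,-0.153,0]], delta_rot=[[0,0,0],[0,0,0],[0,0,0],[0,0,0]])

```text
time: 40.05
tool_pos: [465.6, -213.5, 298.5]
tcp_rot: [3.139, -0.003, 1.538]
contact_force: [0.6, 0.8, -2.2]
grip_width: 9.8
finger_force: 30.0
```

```bash
python3 - <<'E'
from h import *
np.set_printoptions(precision=3,suppress=True)
o=get_obs();print(o["tool_pos"],o["tcp_rot"],o["grip_width"],o["contact_force"],np.round(o["joint_positions"],2))
save('wrist','w13.png')
print(rel((460,-214,226),rot(0,np.radians(-2.2))))
E
```

```text
[ 465.6   -213.481  298.508] [ 3.139 -0.003  1.538] 9.785538395204286 [ 0.562  0.756 -2.246] [-0.58  0.27  1.43  0.    1.44 -0.55]
(array([-0.016, -0.049,  0.605]), array([ 0.   , -0.001,  0.001]))
```

View pics/w13.png

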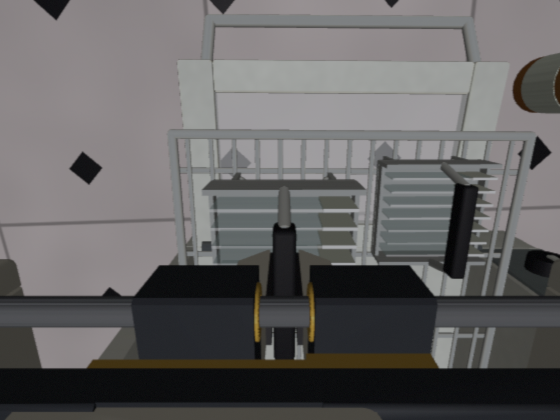

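Rack A stands upright on the shelf at (440,215), and rack B hangs clear of it to the left. I lower B.

>>> send_rows(offset=[[-0.01,-0.03,0.15],[-0.02,-0.05,0.35],[-0.02,-0.05,0.5],[-0.02,-0.05,0.57],[-0.02,-0.05,0.605],[-0.02,-0.05,0.605]], delta_rot=[[0,0,0],[0,0,0],[0,0,0],[0,0,0],[0,0,0],[0,0,0]])

```text
time: 40.85
tool_pos: [459.8, -215.0, 226.8]
tcp_rot: [3.138, -0.002, 1.539]
contact_force: [0.2, -0.3, -1.8]
grip_width: 9.8
finger_force: 30.0
```

>>> send_rows(offset=[[0,0,0.01],[0,0,0.017],[0,0,0.017]], delta_rot=[[0,0,0],[0,0,0],[0,0,0]])

```text
time: 41.22
tool_pos: [459.4, -215.4, 224.6]
tcp_rot: [3.138, -0.002, 1.539]
contact_force: [0.3, 0.5, -2.6]
grip_width: 10.0
finger_force: 30.0
```

>>> send_rows(offset=[[0,0,0.006],[0,0,0.012],[0,0,0.012]], delta_rot=[[0,0,0],[0,0,0],[0,0,0]])

```text
time: 41.6
tool_pos: [459.4, -215.3, 222.9]
tcp_rot: [3.139, -0.002, 1.539]
contact_force: [0.2, 0.2, -1.8]
grip_width: 9.9
finger_force: 30.0
```

>>> send_rows(offset=[[0,0,0.008],[0,0,0.016],[0,0,0.016]], delta_rot=[[0,0,0],[0,0,0],[0,0,0]])

```text
time: 41.98
tool_pos: [459.6, -215.2, 221.7]
tcp_rot: [3.138, -0.002, 1.539]
contact_force: [-1.1, 1.7, 3.1]
grip_width: 9.7
finger_force: 30.0
```

>>> send_rows(offset=[[0,0,0],[0,0,0],[0,0,0],[0,0,0]], delta_rot=[[0,0,0],[0,0,0],[0,0,0],[0,0,0]], grip=0.45)

```text
time: 42.48
tool_pos: [459.4, -215.4, 221.0]
tcp_rot: [3.139, -0.002, 1.539]
contact_force: [0.2, -0.2, -0.7]
grip_width: 40.4
finger_force: 0.0
```

>>> send_rows(offset=[[0,0,-0.2],[0,0,-0.5],[0,0,-0.75],[0,0,-0.75]], delta_rot=[[0,0,0],[0,0,0],[0,0,0],[0,0,0]])

```text
time: 42.98
tool_pos: [460.0, -216.0, 313.3]
tcp_rot: [3.134, 0.001, 1.539]
contact_force: [-0.1, 0.5, 0.2]
grip_width: 41.5
finger_force: 0.0
```

>>> send_rows(offset=[[0.4,0.1,0],[0.8,0.2,0],[1,0.3,0],[1,0.3,0]], delta_rot=[[0,0,-0.01],[0,0,-0.02],[0,0,-0.03],[0,0,-0.03]])

```text
time: 43.48
tool_pos: [499.0, -95.1, 310.2]
tcp_rot: [3.14, -0.002, 1.73]
contact_force: [-0.5, 0.3, 0.3]
grip_width: 41.2
finger_force: 0.0
```

```bash
python3 - <<'E'
from h import *
np.set_printoptions(precision=3,suppress=True)
o=get_obs();print(o["tool_pos"],o["tcp_rot"],o["grip_width"])
im=save('wrist','w14.png')
Rt=rot(.0,np.radians(87.8)); print(rel((527,15,275),Rt))
rects('mat','scene',8) if save('scene','s14.png') is not None else 0
for t in('dry1','shelf_mid','door_handle'):
  for d in finder.pinpoint(t,'scene'): print(t,d['uv'],round(d['confidence'],2))
for p in((582,-214,160),(460,-214,160)): print(proj('scene',p))
E
```

```text
[499.046 -95.114 310.175] [ 3.14  -0.002  1.73 ] 41.245633382990526
(array([0.878, 0.377, 0.296]), array([ 0.   , -0.   , -0.219]))
mat scene 0.85 [239. 203. 305. 255.] ((459.0852355957031, 77.85891723632812), (132.81689453125, 246.32679748535156), 79.91217041015625)
dry1 [178.0, 278.2] 0.74
dry1 [273.9, 224.4] 0.59
shelf_mid [193.3, 184.4] 0.7
door_handle [234.8, 220.6] 0.92
[180.962 195.103]
[199.214 174.817]
```

View pics/w14.png

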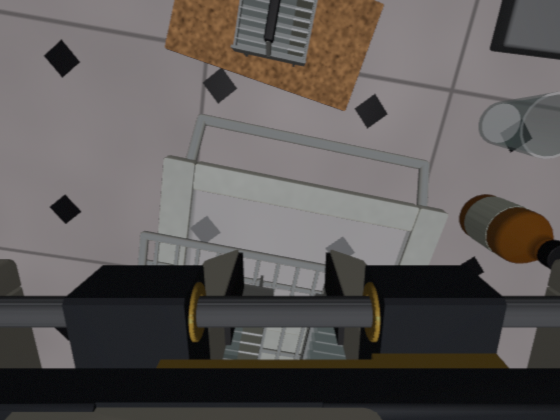

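Both wet racks stand on the shelf, the dry rack is centred on the mat at (275,20), and the bar runs from (200,120) to (428,162). Next I go back to the bar.

>>> send_rows(offset=[[0.2,0.1,0],[0.4,0.2,0.05],[0.6,0.3,0.1],[0.8,0.377,0.2],[0.878,0.377,0.296],[0.878,0.377,0.296],[0.878,0.377,0.296],[0.878,0.377,0.296]], delta_rot=[[0,0,-0.0275],[0,0,-0.055],[0,0,-0.0825],[0,0,-0.11],[0,0,-0.1375],[0,0,-0.165],[0,0,-0.1925],[0,0,-0.219]], grip=0.4)

```text
time: 44.78
tool_pos: [527.3, 13.8, 276.1]
tcp_rot: [3.14, 0.003, 3.107]
contact_force: [-0.0, -0.7, 0.6]
grip_width: 36.2
finger_force: 0.0
```

```bash
python3 - <<'E'
from h import *
np.set_printoptions(precision=3,suppress=True)
o=get_obs();print(o["tool_pos"],o["tcp_rot"])
Rt=rot(.5,np.radians(87.8)); t=g((527,-48.5,56),Rt); q=t-110*Rt.as_matrix()[:,2]
print(t,q,rel(q,Rt)); c=optics.get_calibration('wrist')
save('wrist','w15.png')
for d in finder.pinpoint('door_handle','wrist'): print(d['uv'],round(d['confidence'],2),atz('wrist',d['uv'],56))
E
```

```text
[527.309  13.762 276.091] [3.14  0.003 3.107]
[526.65  -57.602  39.326] [528.675  -4.904 135.86 ] (array([-0.013, -0.157,  1.168]), array([0.08 , 0.001, 0.001]))
[229.0, 185.8] 0.58 [529.233 -48.158  56.   ]
```

>>> send_rows(offset=[[0,-0.02,0.2],[0,-0.05,0.4],[-0.01,-0.1,0.6],[-0.01,-0.12,0.8],[-0.01,-0.12,0.8],[-0.01,-0.12,0.8]], delta_rot=[[0.02,0,0],[0.04,0,0],[0.06,0,0],[0.08,0,0],[0.08,0,0],[0.08,0,0]])

```text
time: 45.62
tool_pos: [528.9, -0.1, 181.2]
tcp_rot: [-2.643, 0.005, 3.101]
contact_force: [0.5, 0.0, 0.3]
grip_width: 36.6
finger_force: 0.0
```

```bash
python3 - <<'E'
from h import *
np.set_printoptions(precision=3,suppress=True)
o=get_obs();print(o["tool_pos"],o["tcp_rot"],o["grip_width"])
Rt=rot(.5,np.radians(87.8)); t=g((527,-48.5,56),Rt); q=t-70*Rt.as_matrix()[:,2]
print(rel(q,Rt),rel(t,Rt),np.round(Rt.as_euler('xyz'),3))
im=save('wrist','w16.png'); 
print(proj('wrist',(450,-46,56)),proj('wrist',(400,-44.5,56)))
for d in finder.pinpoint('door_handle','wrist'): print(d['uv'],round(d['confidence'],2),atz('wrist',d['uv'],56))
gr=cv2.cvtColor(im,7)
E
```

```text
[528.905  -0.066 181.155] [-2.643  0.005  3.101] 36.62693150393328
(array([0.003, 0.145, 0.684]), array([ 0.   ,  0.001, -0.001])) (array([0.005, 0.144, 1.267]), array([ 0.   ,  0.001, -0.001])) [-2.642  0.     3.103]
[304.615 110.718] [304.877  43.547]
[304.4, 205.4] 0.6 [530.513 -48.532  56.   ]
```

View pics/w16.png

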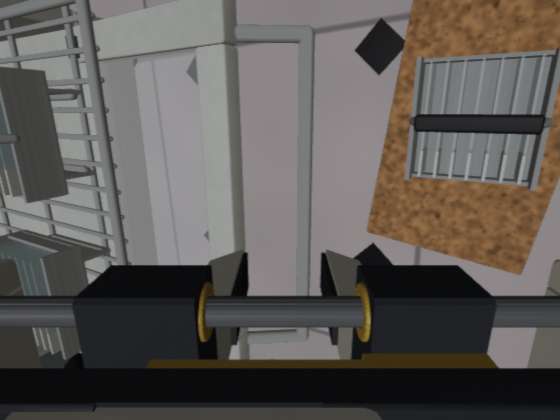

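The bar at column 305 lies between the fingers. I go down, grip, and close the door along the reverse arc.

>>> send_rows(offset=[[0,0.1,0.2],[0,0.145,0.45],[0,0.145,0.684],[0,0.145,0.684]], delta_rot=[[0,0,0],[0,0,0],[0,0,0],[0,0,0]])

```text
time: 46.22
tool_pos: [527.0, -25.3, 99.7]
tcp_rot: [-2.641, 0.002, 3.1]
contact_force: [-0.6, 0.7, 0.2]
grip_width: 36.9
finger_force: 0.0
```

>>> send_rows(offset=[[0,0,0.15],[0,0,0.3],[0,0,0.45],[0,0,0.56],[0,0,0.58],[0,0,0.58]], delta_rot=[[0,0,0],[0,0,0],[0,0,0],[0,0,0],[0,0,0],[0,0,0]])

```text
time: 46.98
tool_pos: [528.6, -57.1, 41.0]
tcp_rot: [-2.641, 0.008, 3.103]
contact_force: [-0.4, 2.7, 8.6]
grip_width: 36.7
finger_force: 0.0
```

>>> send_rows(offset=[[0,0,0],[0,0,0],[0,0,0],[0,0,0],[0,0,0]], delta_rot=[[0,0,0],[0,0,0],[0,0,0],[0,0,0],[0,0,0]], grip=0)

```text
time: 47.6
tool_pos: [528.5, -56.5, 40.8]
tcp_rot: [-2.642, 0.008, 3.103]
contact_force: [1.1, 3.6, 7.5]
grip_width: 11.4
finger_force: 30.0
```

```bash
python3 - <<'E'
from h import *
np.set_printoptions(precision=3,suppress=True)
o=get_obs();print(o["time"],o["tool_pos"],o["tcp_rot"],o["grip_width"],o["finger_force"],o["contact_force"])
Rm=R.from_euler('xyz',o["tcp_rot"]); p=np.array(o["tool_pos"])-19*Rm.as_matrix()[:,2]; print('grasp',p)
y=np.radians(88.2); u=np.array([np.cos(y),np.sin(y)]); h=p[:2]-(51*np.cos(1.5)+240*np.sin(1.5))*u; print('hinge',h)
th=np.arange(1.5,-.04,-.1); L=.15+.35*th/1.5
A=arc(th,h[0],h[1],y,L);k=0
for i,(q,Rq) in enumerate(A):
    v=A[k][1].inv().apply(q-A[k][0])/120
    print(round(th[i],3),q,np.round(v,3),round((L[i]-L[k])/2/np.pi,4))
    if max(abs(v))>.72: k=i;print('--')
E
```

```text
47.6 [528.464 -56.495  40.82 ] [-2.642  0.008  3.103] 11.401556631468 30.00090926885605 [1.139 3.561 7.465]
grasp [528.675 -47.396  57.498]
hinge [ 521.042 -290.283]
1.5 [528.389 -56.501  39.431] [0. 0. 0.] 0.0
1.4 [528.47  -53.941  63.652] [-0.    -0.078 -0.187] -0.0037
1.3 [528.473 -53.824  87.977] [ 0.    -0.174 -0.366] -0.0074
1.2 [528.4   -56.149 112.162] [-0.    -0.288 -0.533] -0.0111
1.1 [528.251 -60.888 135.961] [-0.    -0.418 -0.688] -0.0149
1.0 [528.028 -67.99  159.136] [-0.    -0.562 -0.83 ] -0.0186
--
0.9 [527.733 -77.38  181.455] [ 0.    -0.142 -0.143] -0.0037
0.8 [527.369 -88.961 202.691] [ 0.    -0.298 -0.271] -0.0074
0.7 [ 526.94  -102.612  222.632] [ 0.    -0.466 -0.383] -0.0111
0.6 [ 526.45  -118.194  241.077] [ 0.    -0.644 -0.477] -0.0149
0.5 [ 525.905 -135.547  257.841] [ 0.    -0.83  -0.552] -0.0186
--
0.4 [ 525.31  -154.493  272.754] [ 0.    -0.185 -0.078] -0.0037
0.3 [ 524.67  -174.839  285.667] [-0.    -0.377 -0.137] -0.0074
0.2 [ 523.993 -196.378  296.45 ] [ 0.    -0.574 -0.177] -0.0111
0.1 [ 523.286 -218.89   304.994] [-0.    -0.774 -0.196] -0.0149
--
-0.0 [ 522.555 -242.146  311.213] [ 0.    -0.2   -0.018] -0.0037
```

>>> send_rows(offset=[[0,-0.035,-0.09],[0,-0.078,-0.187],[0,-0.174,-0.366],[0,-0.288,-0.533],[0,-0.418,-0.688],[0,-0.49,-0.76],[0,-0.562,-0.83],[0,-0.562,-0.83]], delta_rot=[[-0.0018,0,0],[-0.0037,0,0],[-0.0074,0,0],[-0.0111,0,0],[-0.0149,0,0],[-0.0167,0,0],[-0.0186,0,0],[-0.0186,0,0]])

```text
time: 48.6
tool_pos: [528.0, -67.3, 161.0]
tcp_rot: [-2.761, 0.01, 3.104]
contact_force: [4.4, 7.8, 2.4]
grip_width: 11.1
finger_force: 30.0
```

```bash
python3 - <<'E'
from h import *
np.set_printoptions(precision=3,suppress=True)
o=get_obs()
Rm=R.from_euler('xyz',o["tcp_rot"]); p=np.array(o["tool_pos"])-19*Rm.as_matrix()[:,2]; print('grasp',p,o["finger_force"],o["grip_width"]); d=p[1]+290.3; print('theta',np.arctan2(d,p[2]-90)-np.arctan2(51,240),'r',np.hypot(d,p[2]-90))
im=save('scene','s17.png')
E
```

```text
grasp [528.047 -60.281 178.612] 29.994711577892303 11.112740163899963
theta 0.9936957572879741 r 246.497138894965
```

Going well. I continue.

>>> send_rows(offset=[[0,-0.07,-0.07],[0,-0.142,-0.143],[0,-0.298,-0.271],[0,-0.466,-0.383],[0,-0.644,-0.477],[0,-0.737,-0.515],[0,-0.83,-0.552],[0,-0.83,-0.552]], delta_rot=[[-0.0018,0,0],[-0.0037,0,0],[-0.0074,0,0],[-0.0111,0,0],[-0.0149,0,0],[-0.0167,0,0],[-0.0186,0,0],[-0.0186,0,0]])

```text
time: 49.65
tool_pos: [525.1, -134.7, 261.2]
tcp_rot: [-2.877, 0.012, 3.104]
contact_force: [3.3, 9.5, 11.5]
grip_width: 11.5
finger_force: 30.0
```

>>> send_rows(offset=[[0,-0.09,-0.04],[0,-0.185,-0.078],[0,-0.28,-0.109],[0,-0.377,-0.137],[0,-0.475,-0.159],[0,-0.574,-0.177],[0,-0.674,-0.188],[0,-0.774,-0.196]], delta_rot=[[-0.0018,0,0],[-0.0037,0,0],[-0.0055,0,0],[-0.0074,0,0],[-0.0092,0,0],[-0.0111,0,0],[-0.013,0,0],[-0.0149,0,0]])

```text
time: 50.65
tool_pos: [521.2, -218.0, 307.2]
tcp_rot: [-2.97, 0.01, 3.105]
contact_force: [5.7, 5.1, 4.3]
grip_width: 11.2
finger_force: 30.0
```

```bash
python3 - <<'E'
from h import *
np.set_printoptions(precision=3,suppress=True)
o=get_obs()
Rm=R.from_euler('xyz',o["tcp_rot"]); p=np.array(o["tool_pos"])-19*Rm.as_matrix()[:,2]; print('grasp',p,o["finger_force"],o["grip_width"],o["contact_force"]); d=p[1]+290.3; print('theta',np.arctan2(d,p[2]-90)-np.arctan2(51,240),'r',np.hypot(d,p[2]-90))
E
```

```text
grasp [ 521.176 -214.773  325.887] 29.993431270122528 11.204139136115659 [5.693 5.074 4.342]
theta 0.1004815977650747 r 247.68315544433736
```

>>> send_rows(offset=[[0,-0.035,-0.003],[0,-0.07,-0.006],[0,-0.105,-0.01],[0,-0.14,-0.013],[0,-0.17,-0.016],[0,-0.2,-0.018],[0,-0.215,-0.018],[0,-0.225,-0.018]], delta_rot=[[-0.0006,0,0],[-0.0012,0,0],[-0.0018,0,0],[-0.0024,0,0],[-0.003,0,0],[-0.0037,0,0],[-0.0037,0,0],[-0.0037,0,0]])

```text
time: 51.65
tool_pos: [520.2, -242.0, 313.3]
tcp_rot: [-2.997, 0.009, 3.106]
contact_force: [6.0, 14.9, 4.8]
grip_width: 11.0
finger_force: 30.0
```

```bash
python3 - <<'E'
from h import *
np.set_printoptions(precision=3,suppress=True)
o=get_obs()
Rm=R.from_euler('xyz',o["tcp_rot"]); p=np.array(o["tool_pos"])-19*Rm.as_matrix()[:,2]; print('grasp',p,o["finger_force"],o["grip_width"],o["contact_force"]); d=p[1]+290.3; print('theta',np.arctan2(d,p[2]-90)-np.arctan2(51,240),'r',np.hypot(d,p[2]-90))
E
```

```text
grasp [ 520.132 -239.292  332.083] 30.002767145633698 11.024913935529355 [ 5.993 14.924  4.753]
theta -0.0017197601242367744 r 247.3980345835965
```

>>> send_rows(offset=[[0,-0.01,0],[0,-0.02,0],[0,-0.02,0]], delta_rot=[[0,0,0],[0,0,0],[0,0,0]])

```text
time: 52.02
tool_pos: [520.2, -242.0, 313.3]
tcp_rot: [-3.001, 0.008, 3.107]
contact_force: [5.3, 21.6, 5.3]
grip_width: 10.8
finger_force: 30.0
```

>>> send_rows(offset=[[0,0.02,0],[0,0.02,0],[0,0.02,0],[0,0.02,0]], delta_rot=[[0,0,0],[0,0,0],[0,0,0],[0,0,0]], grip=0.4)

```text
time: 52.52
tool_pos: [518.3, -246.0, 311.2]
tcp_rot: [-2.991, 0.003, 3.103]
contact_force: [1.4, -0.5, -0.6]
grip_width: 36.2
finger_force: 0.0
```

>>> send_rows(offset=[[0,-0.01,-0.15],[0,-0.03,-0.35],[0,-0.06,-0.6],[0,-0.06,-0.9],[0,-0.06,-0.9]], delta_rot=[[0,0,0],[0,0,0],[0,0,0],[0,0,0],[0,0,0]])

```text
time: 53.15
tool_pos: [519.0, -237.0, 422.1]
tcp_rot: [-2.989, 0.008, 3.103]
contact_force: [0.6, 0.1, -0.4]
grip_width: 36.7
finger_force: 0.0
```

>>> send_rows(offset=[[0,0.4,0],[0,0.9,0],[0,1,0],[0,1,0]], delta_rot=[[0,0,0],[0,0,0],[0,0,0],[0,0,0]])

```text
time: 53.65
tool_pos: [523.1, -117.8, 400.6]
tcp_rot: [-2.991, 0.002, 3.105]
contact_force: [0.8, -0.1, -0.1]
grip_width: 36.6
finger_force: 0.0
```

```bash
python3 - <<'E'
from h import *
np.set_printoptions(precision=1,suppress=True)
a=save('scene','s18.png');rects('mat','scene',8)
for t in('door_handle','dry1','beaker','slide_box'):
  for d in finder.pinpoint(t,'scene')[:3]: print(t,np.array(d['uv']),round(d['confidence'],2))
b=save('side','d18.png')
for t in('door_handle','dry1'):
  for d in finder.pinpoint(t,'side')[:3]: print('side',t,np.array(d['uv']),round(d['confidence'],2))
w=save('wrist','w18.png')
r=lambda im,x,y,w,h:cv2.resize(im[y:y+h,x:x+w,::-1],(400,300),interpolation=cv2.INTER_CUBIC)
cv2.imwrite('pics/c18.png',np.vstack([np.hstack([r(a,120,110,120,90),r(a,230,190,88,66)]),np.hstack([r(b,260,90,140,105),r(w,0,0,560,420)])]))
E
```

```text
mat scene 0.68 [237. 200. 305. 254.] ((461.406982421875, 78.0152816772461), (134.37937927246094, 249.2359161376953), 80.02666473388672)
mat scene 0.67 [200. 258. 225. 294.] ((737.3092041015625, -17.342300415039062), (152.76815795898438, 76.5388412475586), 30.466686248779297)
door_handle [175.7 141.9] 0.69
dry1 [272.7 225. ] 0.58
beaker [215.3 283.6] 0.72
slide_box [250.  296.2] 0.71
side door_handle [331.  122.8] 0.89
side dry1 [316.7 247.5] 0.63
```

View pics/c18.png

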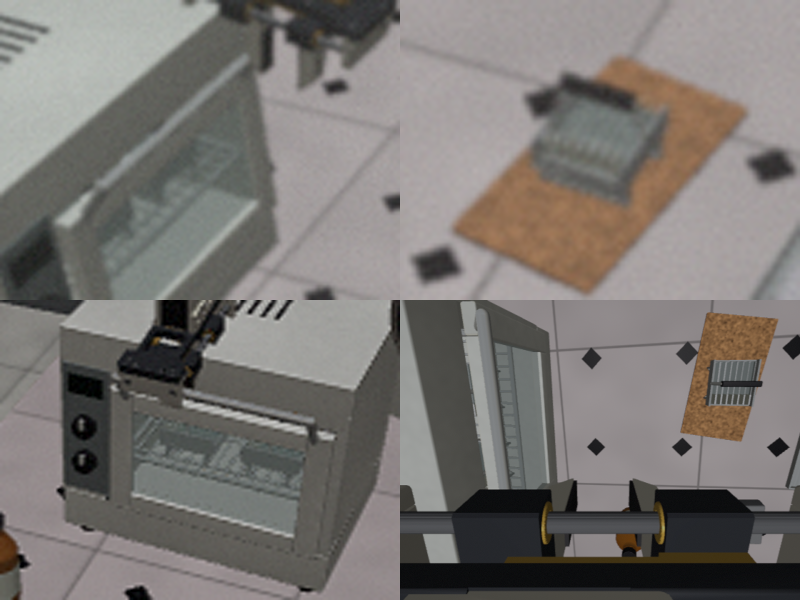

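The door is shut with both racks upright behind the glass. The dry rack stands on the mat and the gripper is clear of everything. I hand it in.

```bash
python3 -c "
from plant import ticket
print(ticket.close_job())"
```

```text
the job is handed in; nothing more can be done
None
```

I handed the job in at about 54 s: both wet racks are upright on the oven shelf, the only dry rack I saw is on the mat and the door is fully shut, but no verdict came back; the last pictures showed the beaker and slide box in place, and I did not measure the bottle again.

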